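# Make up two boxed model sets in their fitted trays

## Task

Make up the two boxed sets for the exhibition stall. The goods-transfer set, in the tray with two cut-outs, is the empty open wagon and the box lorry; the coal-merchant set, in the tray with three cut-outs, is the coal-filled wagon, the corrugated hut and the little pickup. Put each model upright, right down in the cut-out made to its size, and leave the double-deck bus and the small van on the road alone.

Things in the scene. Friction and masses are not known exactly. Their poses are not given: they have to be found in the camera images.
- goods_tray: Fixed shallow tray with two cut-outs: wooden rim 124 x 128 mm (x, y), 12 mm high; dark foam 11 mm high, cut-outs 8 mm deep (floor 3 mm above the underside). Origin: centre of the underside, z up. Both cut-outs run along its y: wagon 42 x 98 mm (x, y), centre at x -32, y 0 mm; lorry 44 x 110 mm, centre at x +31, y 0 mm.
- coal_tray: Fixed tray of the same make with three cut-outs: rim 123 x 154 mm (x, y), 12 mm high, cut-out floors 3 mm above the underside. Origin: centre of the underside, z up. Cut-outs: wagon, along the tray's x, 98 x 42 mm (x, y), centre at x 0, y -47 mm; along the tray's y: hut 50 x 76 mm, centre at x -27.5, y +30 mm, and pickup 35 x 72 mm, centre at x +35, y +30 mm.
- empty_wagon: Open goods wagon, empty (one sees its plain floor), light grey, 31 x 88 x 32 mm (x, y, z) over the couplings. Starts on the railway track, whose rails are 7 mm above the ground. Origin: centre, at the underside of the wheels; y along the wagon, z up. Its sides, 14 to 32 mm above the origin and 31 mm apart, can be gripped across; either end may lead.
- coal_wagon: Open goods wagon of the same size filled with coal lumps, brown, 31 x 88 x 30 mm (x, y, z). Starts on the track, rails 7 mm above the ground. Origin: centre, at the underside of the wheels; y along the wagon, z up. Its sides, 14 to 30 mm above the origin and 31 mm apart, can be gripped across; either end may lead.
- box_lorry: Model box lorry, white cab and roof, blue box sides, 33 x 99 x 40 mm (x, y, z). Starts on the model road, at ground height. Origin: centre, at the underside of the wheels; y along the lorry (cab at -y), z up. Grip across the box, 32 mm wide, 12 to 40 mm above the origin; either end may lead in its cut-out.
- pickup: Small white pickup with an open bed, 24 x 62 x 23 mm (x, y, z), the smallest model here. Starts on the model road, at ground height. Origin: centre, at the underside of the wheels; y along the vehicle (cab at -y), z up. Grip across the middle, 24 mm wide, 11 to 20 mm above the origin; either end may lead.
- hut: Grey corrugated goods hut with an overhanging mustard-yellow pent roof, a plain block 40 x 65 x 41 mm (x, y, z). Starts on the model road, at ground height. Origin: centre of the underside; y along its length, z up. Grip across the 40 mm; either end may lead.
- bus_red: Bystander: double-deck bus, 33 x 110 x 57 mm, loose on the road at the far left. Origin: centre of the underside; y along the bus. Leave alone.
- van_maroon: Bystander: small panel van, 31 x 68 x 35 mm, loose on the road between the models and the trays. Origin: centre of the underside; y along the van. Leave alone.
Not all that is in view belongs to the job. What is shaped like the coal_wagon but orange is not meant.

How it is judged:
At the end, for the whole second after the job is handed in: Each model in its cut-out of its tray: origin within 9 mm of the cut-out's centre along both tray axes, under 6 mm above the tray's underside (on the cut-out floor), lengthwise to 0.22 rad (either way round), upright to 0.12 rad, at rest (x of empty_wagon in the frame of goods_tray between -0.041 and -0.023 m and y of empty_wagon in the frame of goods_tray between -0.009 and 0.009 m and z of empty_wagon in the frame of goods_tray between 0 and 0.006 m and angle between the y axis of each of empty_wagon, box_lorry and the y axis of goods_tray, either way round below 0.22 rad and angle between each of empty_wagon, box_lorry, coal_wagon, hut, pickup's own z axis and vertical below 0.12 rad and linear speed of each of empty_wagon, box_lorry, coal_wagon, hut, pickup below 0.02 m/s and x of box_lorry in the frame of goods_tray between 0.022 and 0.04 m and y of box_lorry in the frame of goods_tray between -0.009 and 0.009 m and z of box_lorry in the frame of goods_tray between 0 and 0.006 m and x of coal_wagon in the frame of coal_tray between -0.009 and 0.009 m and y of coal_wagon in the frame of coal_tray between -0.056 and -0.038 m and z of coal_wagon in the frame of coal_tray between 0 and 0.006 m and angle between the y axis of coal_wagon and the x axis of coal_tray, either way round below 0.22 rad and x of hut in the frame of coal_tray between -0.0365 and -0.0185 m and y of hut in the frame of coal_tray between 0.021 and 0.039 m and z of hut in the frame of coal_tray between 0 and 0.006 m and angle between the y axis of each of hut, pickup and the y axis of coal_tray, either way round below 0.22 rad and x of pickup in the frame of coal_tray between 0.026 and 0.044 m and y of pickup in the frame of coal_tray between 0.021 and 0.039 m and z of pickup in the frame of coal_tray between 0 and 0.006 m); the robot touches nothing.
It fails at once if the double-deck bus or the small van is moved by more than 10 mm (distance of any of bus_red, van_maroon from where it was at the start of the episode above 0.01 m).
It also fails if it takes over 118 s, if anything falls off the work surface, if the arm or the gripper's body presses on something with over 40 N, if the wrist force passes 120 N, or if a joint passes its speed limit or range.

## Robot

A 6-joint arm with a two-finger parallel gripper is mounted at the origin on a cart in front of the work surface, level with it; the furniture and walls round the work are solid. World frame = base frame: x ahead of the robot, y to its left, z up, the work surface at z = 0. Lengths are in m, angles in rad, forces in N, time in s.
With the tool pointing down it reaches from about 0.25 to 0.775 m from the base axis. Payload 4 kg.
Tool frame: the origin (TCP) lies midway between the tips of the shut fingers; the grasp point (between the pads) lies 19 mm behind it; z points along the fingers, y is the line along which they close (so a half turn about z gives the same grasp; the last joint's range is limited). The gripper opens to 94 mm and grips with 3 to 60 N. Pads are 16 mm wide; open, the fingers measure 119 mm over their backs; the gripper's body (75 mm by 177 mm) begins 78 mm behind the grasp point.
Start: joints at [1.155, 0.087, 1.371, -0, 1.684, -0.103], TCP at [0.169, 0.523, 0.18] pointing down, gripper open.
Joint ranges: [-3.1, 3.1], [-0.76, 2.03], [0.27, 2.55], [-1.08, 4.22], [0.17, 2.65], [-2.57, 2.57]. Speed limits (rad/s): [2.79, 2.79, 3.14, 3.14, 3.14, 3.14].

## Interface

Orientations are given as [roll, pitch, yaw] about the fixed x, y, z axes, in that order (R = Rz(yaw) Ry(pitch) Rx(roll)).
In Python, from bench import robot gives the robot as it stands.
- The arm moves only by the tool servo_tool, never from a script. Its argument "moves" is a list of rows, each a list of 5 numbers: the shift along the tool's x, y, z in units of 25 mm (1.0 is 25 mm), then the turn about the tool's z in units of 6 degrees (1.0 is 6 degrees), then the closure, from 0 (fully open) to 1 (shut). In form: [[dx, dy, dz, yaw, gripper], ...]. A call has 1 to 10 rows; each row is the pose to reach, as a shift and turn from the pose commanded when the call began, along the tool's axes at that moment; what a row does not reach only later rows make up. A row lasts 1/12 s, in which the tool goes at most 41.7 mm and 7.16 degrees, less where a joint would pass 70% of its speed; a pose out of reach is approached as far as the arm can. A call with a gripper value outside its range is refused whole. The fingers move at their own pace and stop on an object; the grip force is fixed at half the most. Time passes only in rows, so rows that repeat a pose let the fingers close. It gives the time, the measured TCP pose, the force, the opening and the grip force at its end, in the units of the state.
- robot.get_obs(): the state, without advancing time (a new reading comes with each control period).
- robot.snapshot(name): name is "scene" or "top" or "wrist"; returns a dict with "image" (480x640x3 uint8, blue, green, red), "fx", "fy", "cx", "cy" (pixels), "k1" (the pictures are not rectified: a ray, as slopes to the right and down, at radius r is drawn at 1 + k1 r^2 times it, then the intrinsics apply), "eye" and "orientation" of the camera in the world; the wrist camera has in their place "T_tool_cam" (4x4, takes a point from camera to tool coordinates, whose origin is the TCP and whose axes are the flange's). Camera axes: x right, y down, z forward; pixel columns grow to the right and rows downward; lengths in m; the calibration is good to about 2 mm. A picture is of the moment at which its call begins: read the wrist's pose just before it. There is no depth.
- robot.close_job(): hands the job in; it is judged then, once.
The state is a dict: "time": time; "joint_positions": joint angles; "qvel": joint speeds; "joint_torque": joint torques, N m; "tool_pos": TCP position; "ee_rot": TCP orientation; "wrist_force": force on the tool from outside, world axes, zero at the start; "wrist_torque": the same for the moment, N m; "width": finger opening in m; "finger_force": force on a finger pad.
Only numpy, scipy, OpenCV 4.12 (cv2) and the standard library are available. Lean on these libraries where they do the work, as an engineer would, in place of code of your own. Each camera call takes 0.05 s, during which the arm holds its last target. There are 200 camera calls.

## Working session

There is one attempt and no reset: what is moved stays moved. The work goes in short steps, Python scripts to look and compute and a tool call to move; the robot and the scene stay as the last step left them, time stands still between calls to the robot, and variables do not carry over. Pictures are saved under pics/ and viewed, at most 14 in all, crops included, and the job is handed in when it is done.

Besides the shell and the picture viewer there is one more tool, called after ">>>" as a command line: name --pt "numbers of a row" for each row, then --argument value for the rest. servo_tool: Moves the arm, as the interface text tells. Its arguments: {"type":"object","properties":{"moves":{"type":"array"}},"required":["moves"]}

```bash
mkdir -p pics; cat > h.py <<'E'
import numpy as np, cv2
from bench import robot
from scipy.spatial.transform import Rotation as R
def snap(n,f):
    o=robot.get_obs(); s=robot.snapshot(n); cv2.imwrite('pics/'+f+'.png',s['image'])
    import pickle; s['tool_pos']=o['tool_pos']; s['ee_rot']=o['ee_rot']; pickle.dump(s,open('pics/'+f+'.pkl','wb')); return s
E
python3 - <<'E'
from h import *
for n in ('scene','top','wrist'):
    s=snap(n,n+'0'); print({k:v for k,v in s.items() if k!='image'})
print(robot.get_obs())
E
```

```text
{'fx': 540.7406739295731, 'fy': 540.7406739295731, 'cx': 324.13812080661415, 'cy': 247.099192255498, 'k1': -0.0019832547883366397, 'eye': array([0.01107297, 0.74841777, 1.24649118]), 'orientation': array([-2.45870053, -0.01979289, -2.49829475]), 'tool_pos': array([0.16900282, 0.52276932, 0.17871587]), 'ee_rot': array([-3.13943353e+00, -1.92108132e-04,  2.82884424e+00])}
{'fx': 460.9774352229021, 'fy': 460.9774352229021, 'cx': 315.7765770200696, 'cy': 238.89205179240432, 'k1': -0.02927843295511729, 'eye': array([ 0.08508961, -0.20481073,  1.49306322]), 'orientation': array([-2.79841317, -0.0060279 , -1.22055839]), 'tool_pos': array([0.16899045, 0.5227744 , 0.17875833]), 'ee_rot': array([-3.13946637e+00, -2.30574919e-04,  2.82884279e+00])}
{'fx': 379.6672302874801, 'fy': 379.6672302874801, 'cx': 321.00703040659675, 'cy': 243.80016369273974, 'k1': -0.0644127562848227, 'T_tool_cam': array([[-4.32574666e-05, -9.64287596e-01, -2.64857377e-01,
         7.72398041e-02],
       [ 9.99999769e-01, -2.21187175e-04,  6.41970386e-04,
        -1.39786240e-04],
       [-6.77627136e-04, -2.64857289e-
[... 253 characters left out ...]
e+00])}
{'time': 0.15, 'joint_positions': array([ 1.15490124e+00,  8.77791760e-02,  1.37185245e+00, -1.89077555e-05,
        1.68361767e+00, -1.03118067e-01]), 'qvel': array([ 0.00124869, -0.00194157, -0.00529241, -0.00108164, -0.00204275,
       -0.00108802]), 'joint_torque': array([ 1.47671530e-03, -3.40646946e+01, -3.02791142e+01,  7.18278391e-02,
        3.05651722e-02, -1.17414666e-04]), 'tool_pos': array([0.16907278, 0.52289225, 0.17900414]), 'ee_rot': array([-3.13994288e+00, -1.51835122e-04,  2.82881339e+00]), 'wrist_force': array([-0.41914162, -0.22673156,  0.19974657]), 'wrist_torque': array([-0.05734234,  0.06090981,  0.03950032]), 'finger_force': 0.0, 'width': 0.09401097057688947}
```

View pics/scene0.png

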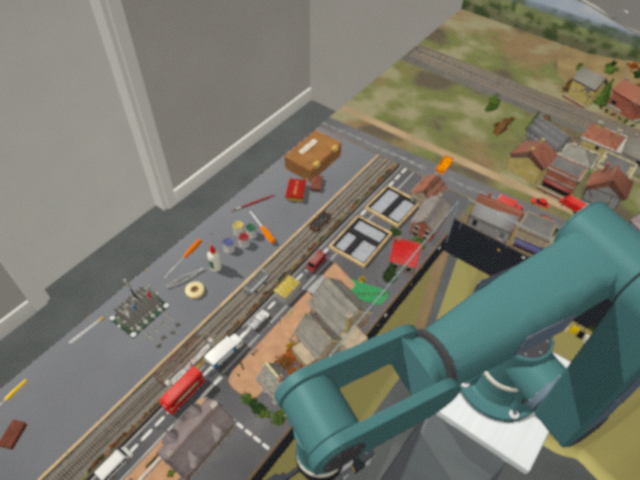

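View pics/top0.png

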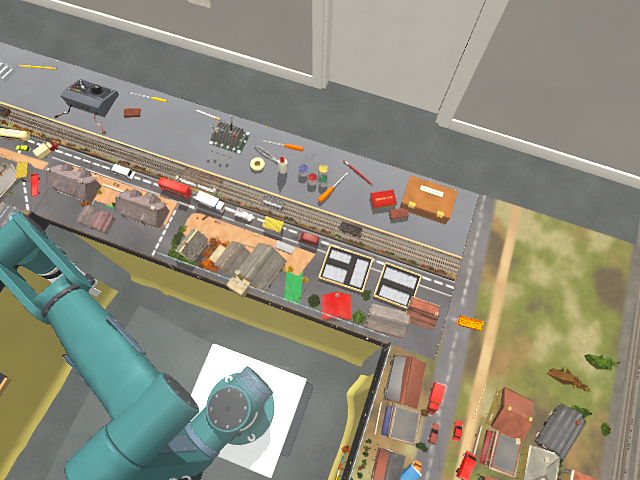

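The scene view shows the bus at (182,390), lorry (225,350), pickup (258,318), hut (288,285), grey wagon (257,283), van (316,261), brown wagon (319,222) and trays at (361,242) and (391,205). The top view shows them at: bus (175,187), lorry (208,200), pickup (243,214), hut (273,225), grey wagon (270,202), van (308,239), brown wagon (349,229), trays (345,269) and (397,285).

```bash
cat >> h.py <<'E'
import pickle
def ld(f): return pickle.load(open('pics/'+f+'.pkl','rb'))
def pose(s):
    if 'eye' in s: return R.from_euler('xyz',s['orientation']).as_matrix(), s['eye']
    Rt=R.from_euler('xyz',s['ee_rot']).as_matrix(); T=s['T_tool_cam']
    return Rt@T[:3,:3], s['tool_pos']+Rt@T[:3,3]
def ray(s,u,v):
    d=np.array([(u-s['cx'])/s['fx'],(v-s['cy'])/s['fy']]); p=d.copy()
    for _ in range(8): p=d/(1+s['k1']*(p@p))
    Rc,e=pose(s); return e,Rc@np.r_[p,1]
def onz(s,u,v,z):
    e,d=ray(s,u,v); return e+d*(z-e[2])/d[2]
def proj(s,P):
    Rc,e=pose(s); c=Rc.T@(np.asarray(P)-e); p=c[:2]/c[2]; p=p*(1+s['k1']*(p@p)); return p*s['fx']+[s['cx'],s['cy']]
def tri(obs):
    A=np.zeros((3,3));b=np.zeros(3)
    for s,u,v in obs:
        e,d=ray(s,u,v); d/=np.linalg.norm(d); M=np.eye(3)-np.outer(d,d); A+=M;b+=M@e
    return np.linalg.solve(A,b)
E
python3 - <<'E'
from h import *
a,b=ld('scene0'),ld('top0')
for n,p,q in [('bus',(182,390),(175,187)),('lorry',(225,350),(208,200)),('pickup',(258,318),(243,214)),('hut',(288,285),(273,225)),('grey',(257,283),(270,202)),('van',(316,261),(308,239)),('brown',(319,222),(349,229)),('goods',(361,242),(345,269)),('coal',(391,205),(397,285))]:
    print(n,tri([(a,*p),(b,*q)]).round(3), onz(b,*q,.02).round(3))
i=cv2.resize(b['image'][150:330,130:470],(800,424),interpolation=cv2.INTER_CUBIC)
cv2.imwrite('pics/topc.png',i)
E
```

```text
bus [0.591 0.498 0.028] [0.594 0.502 0.02 ]
lorry [0.58  0.363 0.04 ] [0.588 0.371 0.02 ]
pickup [0.582 0.235 0.021] [0.582 0.235 0.02 ]
hut [0.574 0.118 0.045] [0.579 0.122 0.02 ]
grey [0.65  0.16  0.038] [0.656 0.164 0.02 ]
van [ 0.575 -0.008  0.022] [ 0.573 -0.008  0.02 ]
brown [ 0.654 -0.127  0.029] [ 0.656 -0.127  0.02 ]
goods [ 0.522 -0.159  0.003] [ 0.516 -0.16   0.02 ]
coal [ 0.529 -0.339  0.009] [ 0.524 -0.338  0.02 ]
```

View pics/topc.png

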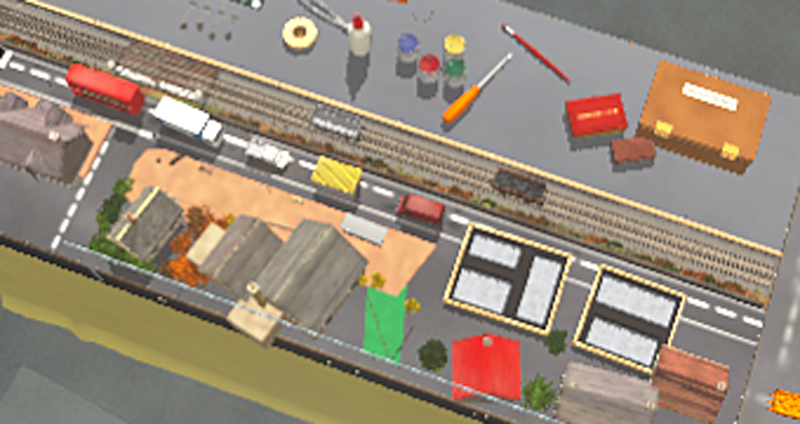

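Three-slot (coal) tray is at about (0.52,-0.16) and two-slot (goods) tray at (0.53,-0.34). The candidates in the crop are the grey wagon (337,121), the brown coal wagon (518,185), the white pickup (268,152) against the white lorry (187,120), and the hut (336,173), which is not one of the houses. The orange object at (785,400) is a decoy off to the right. I'll go closer with the wrist camera.

>>> servo_tool --pt "-18.4 -2.0 0 12 0" --pt "-18.4 -2.0 0 12 0" --pt "-18.4 -2.0 0 12 0" --pt "-18.4 -2.0 0 12 0" --pt "-18.4 -2.0 0 12 0" --pt "-18.4 -2.0 0 12 0" --pt "-18.4 -2.0 0 12 0" --pt "-18.4 -2.0 0 12 0" --pt "-18.4 -2.0 0 12 0" --pt "-18.4 -2.0 0 12 0"

```text
time: 0.98
tool_pos: [0.551, 0.3518, 0.1794]
ee_rot: [-3.141, 0.0, 1.573]
wrist_force: [0.0, 0.8, 0.2]
width: 0.0939
finger_force: 0.0
```

>>> servo_tool --pt "-2 1.5 0 0 0" --pt "-2 1.5 0 0 0" --pt "-2 1.5 0 0 0" --pt "-2 1.5 0 0 0"

```text
time: 1.32
tool_pos: [0.5879, 0.3022, 0.1789]
ee_rot: [-3.14, 0.0, 1.576]
wrist_force: [0.1, 0.1, 0.6]
width: 0.094
finger_force: 0.0
```

```bash
python3 -c "
from h import *
snap('wrist','w1');print(ld('w1')['tool_pos'])"
```

```text
[0.58789754 0.30218598 0.17891638]
```

>>> servo_tool --pt "-6 0 0 0 0" --pt "-6 0 0 0 0" --pt "-6 0 0 0 0" --pt "-6 0 0 0 0" --pt "-6 0 0 0 0" --pt "-6 0 0 0 0"

```text
time: 1.87
tool_pos: [0.588, 0.154, 0.1804]
ee_rot: [3.141, -0.001, 1.579]
wrist_force: [0.6, 0.3, 0.1]
width: 0.0941
finger_force: 0.0
```

```bash
python3 -c "
from h import *
snap('wrist','w2');print(ld('w2')['tool_pos'])"
```

```text
[0.58798676 0.15404283 0.18039913]
```

>>> servo_tool --pt "-8 0 0 0 0" --pt "-8 0 0 0 0" --pt "-8 0 0 0 0" --pt "-8 0 0 0 0" --pt "-8 0 0 0 0" --pt "-8 0 0 0 0" --pt "-8 0 0 0 0"

```text
time: 2.5
tool_pos: [0.5905, -0.0459, 0.1797]
ee_rot: [-3.142, -0.001, 1.579]
wrist_force: [-0.3, 0.3, -0.3]
width: 0.0942
finger_force: 0.0
```

```bash
python3 -c "
from h import *
snap('wrist','w3');print(ld('w3')['tool_pos'])"
```

```text
[ 0.59053266 -0.04586199  0.17968582]
```

>>> servo_tool --pt "-7 -1 0 0 0" --pt "-7 -1 0 0 0" --pt "-7 -1 0 0 0" --pt "-7 -1 0 0 0" --pt "-7 -1 0 0 0" --pt "-7 -1 0 0 0" --pt "-7 -1 0 0 0"

```text
time: 3.13
tool_pos: [0.5674, -0.2196, 0.1797]
ee_rot: [3.141, -0.002, 1.581]
wrist_force: [0.7, 0.4, -0.3]
width: 0.0939
finger_force: 0.0
```

```bash
python3 -c "
from h import *
snap('wrist','w4');print(ld('w4')['tool_pos'],robot.get_obs()['time'])"
```

```text
[ 0.56744134 -0.21957555  0.17972127] 3.1833
```

View pics/w1.png

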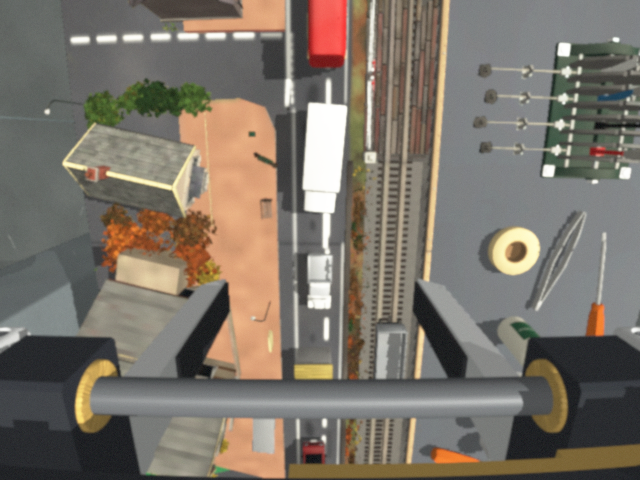

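View pics/w2.png

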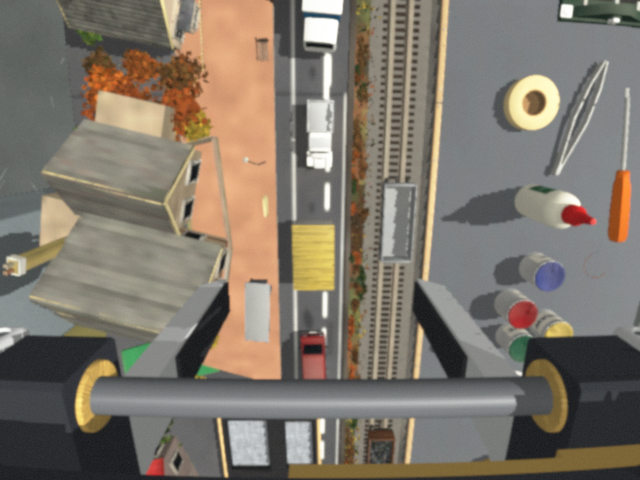

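View pics/w3.png

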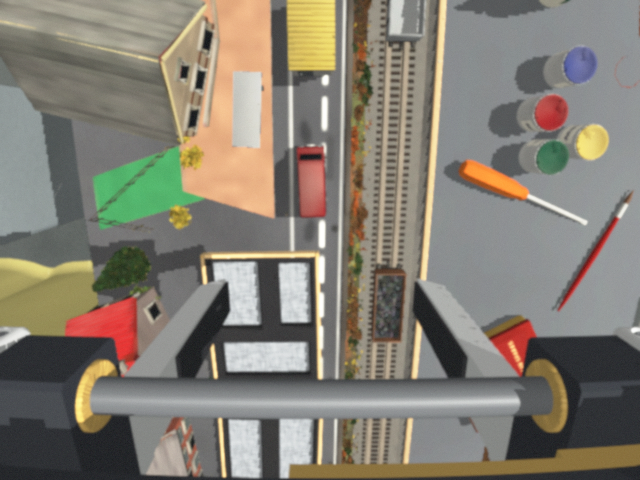

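View pics/w4.png

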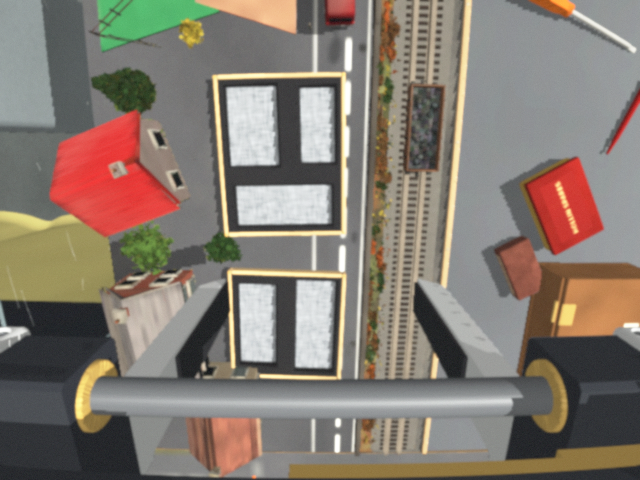

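The wrist views (image up = +y, right = +x) show everything. w1 has the lorry (324,155) and pickup (319,280). w2 has the pickup (318,135), hut (313,257) and grey wagon (399,220). w3 has the hut, van (312,180) and coal wagon (388,305). w4 has the coal wagon (424,127), the coal tray (three cut-outs) at (281,155) and the goods tray (two cut-outs) at (287,322), with the wider cut-out on the right.

```bash
python3 - <<'E'
from h import *
w={i:ld('w%d'%i) for i in (1,2,3,4)}
c=lambda i,x0,x1,y0,y1,k=2.5:cv2.resize(w[i]['image'][y0:y1,x0:x1],None,fx=k,fy=k,interpolation=cv2.INTER_CUBIC)
ims=[c(1,290,360,90,320),c(2,280,430,80,310),c(4,400,460,70,190)]
H=max(i.shape[0] for i in ims)
cv2.imwrite('pics/m1.png',np.hstack([cv2.copyMakeBorder(i,0,H-i.shape[0],0,4,0) for i in ims]))
cv2.imwrite('pics/m2.png',np.hstack([c(4,205,355,60,390,1.8),c(3,195,335,240,460,2.5)[:594]]) if 0 else c(4,205,360,60,390,1.8))
T=lambda *o:tri([(w[i],u,v) for i,u,v in o]).round(4)
print('hut topleft',T((2,292,224),(3,288,-0)) )
print('hut botL',T((2,293,290),(3,288,70)),'botR',T((2,334,290),(3,335,70)))
print('house eave',T((2,222,245),(3,205,5)))
print('pick front', T((1,332,307),(2,332,167)),T((1,308,307),(2,308,167)))
print('grey bot', T((2,412,262),(3,421,41)))
print('coal wag TL', T((3,376,270),(4,411,85)),T((3,404,270),(4,444,85)),'BR',T((3,403,340),(4,438,172)))
print('coaltray',T((3,202,255),(4,213,76)),T((3,319,252),(4,345,73)))
for n,ps in dict(coal=[(213,76),(345,73),(349,235),(222,237)],goods=[(229,271),(344,270),(343,377),(232,376)]).items():
    P=np.array([onz(w[4],*p,.012) for p in ps]);print(n,P[:,:2].round(4).tolist(),P.mean(0).round(4))
E
```

```text
hut topleft [0.5598 0.151  0.0194]
hut botL [0.5612 0.0895 0.0396] botR [0.6012 0.0897 0.0396]
house eave [0.4964 0.1375 0.0505]
pick front [0.5991 0.206  0.0087] [0.5744 0.2058 0.0086]
grey bot [0.6766 0.1163 0.031 ]
coal wag TL [ 0.6458 -0.0932  0.0276] [ 0.6742 -0.0926  0.0294] BR [ 0.6764 -0.1694  0.0302]
coaltray [ 0.4663 -0.0844  0.0094] [ 0.5885 -0.0809  0.0072]
coal [[0.4662, -0.0847], [0.588, -0.0816], [0.5959, -0.2349], [0.4669, -0.2382]] [ 0.5293 -0.1599  0.012 ]
goods [[0.472, -0.2747], [0.5918, -0.2723], [0.5942, -0.4009], [0.4679, -0.4013]] [ 0.5315 -0.3373  0.012 ]
```

View pics/m1.png

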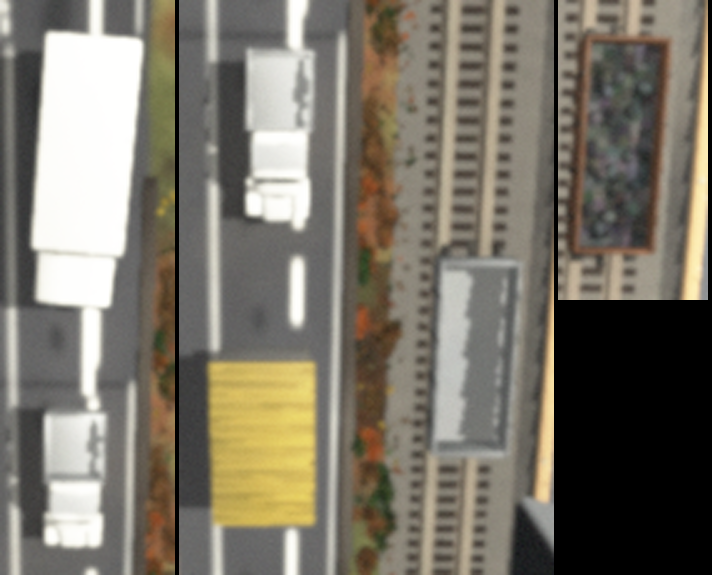

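View pics/m2.png

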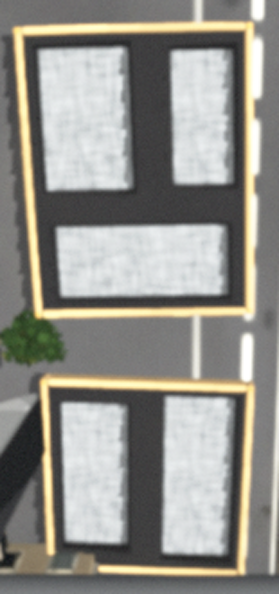

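The enlarged crops give clear corners for the lorry roof, pickup, hut, grey wagon (plain floor visible), coal wagon (brown with lumps) and both trays. The wider lorry slot is on the +x side.

```bash
python3 - <<'E'
from h import *
w={i:ld('w%d'%i) for i in (1,2,3,4)}
def q(n,i,ps,z):
    P=np.array([onz(w[i],*p,z)[:2] for p in ps]); d=(P[0]+P[1]-P[2]-P[3])/2; e=(P[1]+P[2]-P[0]-P[3])/2
    print(n,'c',P.mean(0).round(4),'wid',np.linalg.norm(e).round(4),'len',np.linalg.norm(d).round(4),'yaw deg',np.degrees(np.arctan2(-d[0],d[1])).round(1)); return P
q('coalT',4,[(212.8,75.6),(345,73.3),(342.8,235.6),(227.2,235.5)],.012)
q('goodsT',4,[(228.3,270),(345,274.4),(339.4,377.2),(232,376)],.012)
L=q('lorrybox',1,[(308.4,102.8),(346.8,105.2),(339.6,192.4),(302.8,189.2)],.04); print('rear y',L[:2].mean(0),'front',onz(w[1],319.2,211.6,.03))
q('pick1',1,[(307.6,254.8),(332.4,255.6),(330.8,308.8),(307.6,308)],.016)
q('pick2',2,[(307.2,100),(334,100),(330.8,167.2),(307.2,166.4)],.016)
q('hut',2,[(291.6,224.8),(334.4,224.8),(334.8,290),(293.2,290)],.041)
q('grey',2,[(382.8,183.2),(416.4,184),(411.6,262),(380.4,261.2)],.039)
q('coal',4,[(410.8,84.8),(444.4,86),(438.4,170.4),(406.4,169.2)],.037)
# check slots: coal wagon slot etc (crop px)
S=lambda *p:[(205+u/1.8,60+v/1.8) for u,v in p]
q('hutslot',4,S((39,48),(130,46),(132,190),(47,190)),.011)
q('pickslot',4,S((170,49),(233,47),(233,184),(172,184)),.011)
q('wagslot',4,S((56,226),(228,224),(227,297),(59,297)),.011)
q('gwag',4,S((61,403),(128,403),(126,545),(63,543)),.011)
q('lor',4,S((164,397),(237,398),(229,556),(162,554)),.011)
T=lambda *o:tri([(w[i],u,v) for i,u,v in o]).round(4)
print('hut z',T((2,293.2,290),(3,288,70)),'pick',T((1,319.6,308.4),(2,319,166.8)))
E
```

```text
coalT c [ 0.529  -0.1596] wid 0.1197 len 0.153 yaw deg 1.5
goodsT c [ 0.5306 -0.3383] wid 0.1219 len 0.1259 yaw deg -1.4
lorrybox c [0.5901 0.3722] wid 0.0333 len 0.0751 yaw deg -3.9
rear y [0.59261962 0.40968572] front [0.58574237 0.31373799 0.03      ]
pick1 c [0.5864 0.237 ] wid 0.0248 len 0.0588 yaw deg -0.6
pick2 c [0.5862 0.237 ] wid 0.0237 len 0.061 yaw deg -1.0
hut c [0.581  0.1226] wid 0.0401 len 0.0649 yaw deg 1.0
grey c [0.6598 0.1564] wid 0.0305 len 0.0746 yaw deg 0.8
coal c [ 0.6587 -0.1308] wid 0.0295 len 0.0726 yaw deg 0.4
hutslot c [ 0.5022 -0.1301] wid 0.0466 len 0.073 yaw deg 0.4
pickslot c [ 0.5629 -0.1283] wid 0.0326 len 0.0692 yaw deg 0.9
wagslot c [ 0.5305 -0.2053] wid 0.0941 len 0.0402 yaw deg 0.0
gwag c [ 0.4994 -0.3362] wid 0.0394 len 0.0944 yaw deg -2.2
lor c [ 0.562  -0.3377] wid 0.0423 len 0.1055 yaw deg -1.3
hut z [0.5613 0.0895 0.0396] pick [0.5861 0.2063 0.0132]
```

Heights and sizes agree with the text. Starting with the coal wagon, hovering first.

>>> servo_tool --pt "3.5 3.7 0 0 0.53" --pt "3.5 3.7 0 0 0.53" --pt "3.5 3.7 0 0 0.53" --pt "3.5 3.7 4 0 0.53" --pt "3.5 3.7 4 0 0.53" --pt "3.5 3.7 4 0 0.53" --pt "3.5 3.7 4 0 0.53" --pt "3.5 3.7 4 0 0.53"

```text
time: 3.85
tool_pos: [0.658, -0.1306, 0.0788]
ee_rot: [-3.139, -0.001, 1.582]
wrist_force: [-0.0, 0.1, 0.9]
width: 0.0454
finger_force: 0.0
```

```bash
python3 - <<'E'
from h import *
s=snap('wrist','w5');print(s['tool_pos'],s['ee_rot'],robot.get_obs()['width'])
cv2.imwrite('pics/w5c.png',s['image'][100:480,200:600])
print(proj(s,[.6587,-.1308,.037]),proj(s,s['tool_pos']))
E
```

```text
[ 0.65804682 -0.1305617   0.07884723] [-3.13910276e+00 -1.44776464e-03  1.58221682e+00] 0.04438370698823951
[322.48417374 257.35933624] [321.53248203 278.53854029]
```

View pics/w5c.png

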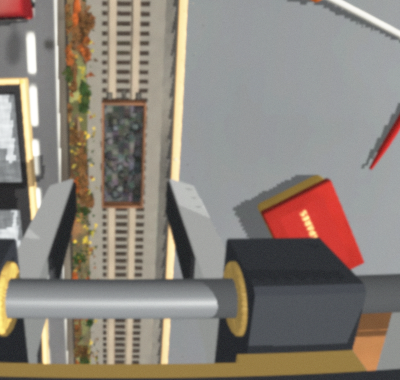

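The wagon sits at image (324,253), against a prediction of (322,257), so it is centred between the fingers to within about 2 mm.

>>> servo_tool --pt "0.05 0.05 1.2 0 0.53" --pt "0.05 0.05 2.3 0 0.53" --pt "0.05 0.05 2.35 0 0.53" --pt "0.05 0.05 2.35 0 0.53" --pt "0.05 0.05 2.35 0 1" --pt "0.05 0.05 2.35 0 1" --pt "0.05 0.05 2.35 0 1" --pt "0.05 0.05 2.35 0 1" --pt "0.05 0.05 2.35 0 1"

```text
time: 4.65
tool_pos: [0.6603, -0.1326, 0.0224]
ee_rot: [3.14, 0.001, 1.579]
wrist_force: [0.4, 0.3, -1.0]
width: 0.0142
finger_force: 0.0
```

Width 14 mm with no force means the grasp missed, so I'm looking.

```bash
python3 - <<'E'
from h import *
s=snap('wrist','w6');o=robot.get_obs();print(s['tool_pos'],o['width'],o['finger_force'],o['wrist_force'])
t=snap('top','t6')
a=cv2.resize(s['image'][120:480,180:460],None,fx=1.5,fy=1.5);b=cv2.resize(t['image'][200:260,300:400],None,fx=3.5,fy=3.5,interpolation=cv2.INTER_CUBIC)
b=cv2.copyMakeBorder(b,0,a.shape[0]-b.shape[0],0,0,0);cv2.imwrite('pics/c6.png',np.hstack([a,b]))
E
```

```text
[ 0.66032351 -0.13263661  0.02241568] 0.01015016301993488 0.0 [ 0.73901065 -0.18328768  0.05267825]
```

View pics/c6.png

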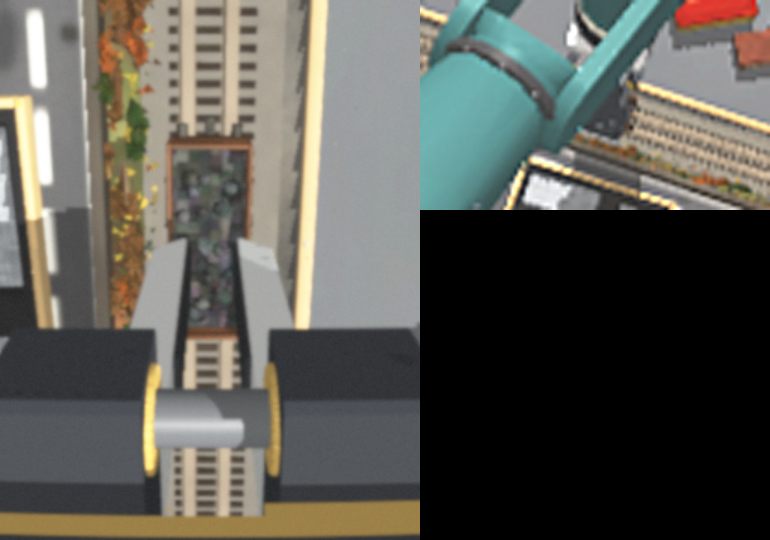

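The crop shows the fingers closing above the wagon's top: the wagon is at (210,235) and the tips occlude its sides. So the top is lower than I assumed, and I'll triangulate it properly with the closer views.

```bash
python3 - <<'E'
from h import *
w={i:ld('w%d'%i) for i in range(1,7)}
T=lambda *o:tri([(w[i],u,v) for i,u,v in o]).round(4)
C={4:[(410.8,84.8),(444.4,86),(438.4,170.4),(406.4,169.2)],5:[(302,200),(346,201),(342,306),(303,305)],6:[(291,215),(347,215),None,None],3:[(376,270),(404,270),(403,340),(375,340)]}
for k in range(4): print(k,*[T(*[(i,*C[i][k]) for i in ii if C[i][k]]) for ii in ((3,4),(4,5),(3,4,5),(4,5,6))])
# rail/ground check: tray corner TR and others
print('tray TR',T((3,319,252),(4,345,73.3)))
for z in (.022,.026,.030,.037):
  for i in (4,5):
    P=np.array([onz(w[i],*p,z)[:2] for p in C[i]]);print(z,i,P.mean(0).round(4),'wid',np.linalg.norm((P[1]+P[2]-P[0]-P[3])/2).round(4),'len',np.linalg.norm((P[0]+P[1]-P[2]-P[3])/2).round(4))
print(robot.get_obs()['tool_pos'],robot.get_obs()['joint_positions'])
E
```

```text
0 [ 0.6456 -0.0931  0.0279] [ 0.6449 -0.0931  0.0303] [ 0.6451 -0.0929  0.0292] [ 0.6445 -0.0933  0.0323]
1 [ 0.6748 -0.0932  0.0278] [ 0.6745 -0.0934  0.031 ] [ 0.6745 -0.0932  0.0284] [ 0.6739 -0.0934  0.0324]
2 [ 0.6757 -0.1677  0.0332] [ 0.6734 -0.1671  0.0367] [ 0.6743 -0.167   0.0358] [ 0.6734 -0.1671  0.0367]
3 [ 0.646  -0.1671  0.0343] [ 0.645  -0.1671  0.0347] [ 0.6457 -0.1669  0.0352] [ 0.645  -0.1671  0.0347]
tray TR [ 0.5885 -0.081   0.0066]
0.022 4 [ 0.6627 -0.1302] wid 0.0307 len 0.0757
0.022 5 [ 0.6593 -0.1337] wid 0.0299 len 0.0791
0.026 4 [ 0.6617 -0.1304] wid 0.0304 len 0.0749
0.026 5 [ 0.6593 -0.1325] wid 0.0295 len 0.0779
0.03 4 [ 0.6606 -0.1305] wid 0.0301 len 0.074
0.03 5 [ 0.6592 -0.1313] wid 0.029 len 0.0767
0.037 4 [ 0.6587 -0.1308] wid 0.0295 len 0.0726
0.037 5 [ 0.6592 -0.1291] wid 0.0282 len 0.0746
[ 0.65989814 -0.13244599  0.02161575] [-2.82345209e-01  4.30186768e-01  1.26687864e+00  1.38406167e-04
  1.44378493e+00 -2.90289892e-01]
```

>>> servo_tool --pt "0 0 0 0 0.53" --pt "0 0 0 0 0.53" --pt "0 0 0 0 0.53" --pt "0 0 0 0 0.53" --pt "0 0 0 0 0.53" --pt "0 0 0.2 0 0.53" --pt "0 0 0.4 0 0.53" --pt "0 0 0.4 0 0.53"

```text
time: 5.42
tool_pos: [0.6586, -0.132, 0.0092]
ee_rot: [-3.139, -0.001, 1.579]
wrist_force: [-1.2, 0.2, -0.6]
width: 0.0442
finger_force: 0.0
```

>>> servo_tool --pt "0 0 0 0 1" --pt "0 0 0 0 1" --pt "0 0 0 0 1" --pt "0 0 0 0 1"

```text
time: 5.75
tool_pos: [0.6597, -0.1324, 0.0114]
ee_rot: [3.141, 0.0, 1.579]
wrist_force: [-0.2, -0.6, 0.7]
width: 0.0207
finger_force: 0.2
```

>>> servo_tool --pt "0 0 0 0 1" --pt "0 0 0 0 1" --pt "0 0 0 0 1"

```text
time: 6.0
tool_pos: [0.6608, -0.1326, 0.0128]
ee_rot: [3.139, 0.001, 1.579]
wrist_force: [-0.3, -0.6, 0.7]
width: 0.0026
finger_force: 29.8
```

```bash
python3 - <<'E'
from h import *
s=snap('wrist','w7');o=robot.get_obs();print(s['tool_pos'],o['width'],o['finger_force'],o['wrist_force'])
cv2.imwrite('pics/c7.png',cv2.resize(s['image'][120:400,220:430],None,fx=2,fy=2))
E
```

```text
[ 0.66075566 -0.13258148  0.01279351] 0.002374571478092998 32.95997549314052 [ 0.06007256 -0.5008776   0.55145993]
```

View pics/c7.png

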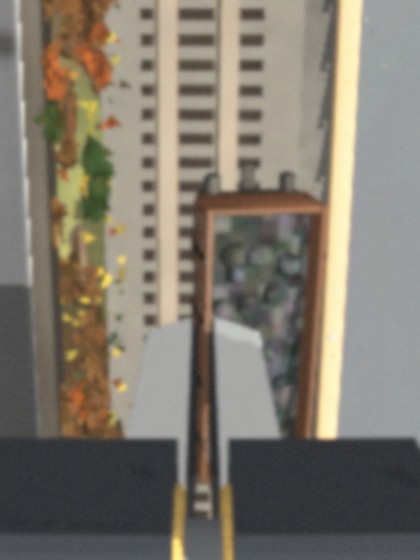

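The crop shows the fingers straddling the left wall of the wagon (205,330), with the wagon pushed about 14 mm to +x. The fingertips evidently end well above the reported TCP. I'll release, lift and check the tip height by touching bare ground.

>>> servo_tool --pt "0 0 0 0 0.88" --pt "0 0 0 0 0.88" --pt "0 0 0 0 0.88" --pt "0 0 -1 0 0.88" --pt "0 0 -3 0 0.88" --pt "0 0 -4 0 0.88" --pt "0 0 -4 0 0.88" --pt "0 0 -4 0 0.53" --pt "0 0 -4 0 0.53"

```text
time: 6.8
tool_pos: [0.6593, -0.1323, 0.1105]
ee_rot: [-3.141, -0.0, 1.579]
wrist_force: [-0.9, -0.3, 0.0]
width: 0.0212
finger_force: 0.0
```

```bash
python3 - <<'E'
from h import *
s=snap('wrist','w8');o=robot.get_obs();print(s['tool_pos'],s['ee_rot'],o['width'])
cv2.imwrite('pics/c8.png',cv2.resize(s['image'][150:380,240:420],None,fx=2.6,fy=2.6,interpolation=cv2.INTER_CUBIC))
E
```

```text
[ 0.6593316  -0.13225638  0.11045271] [-3.14081583e+00 -3.18380425e-04  1.57882530e+00] 0.02497405483090515
```

View pics/c8.png

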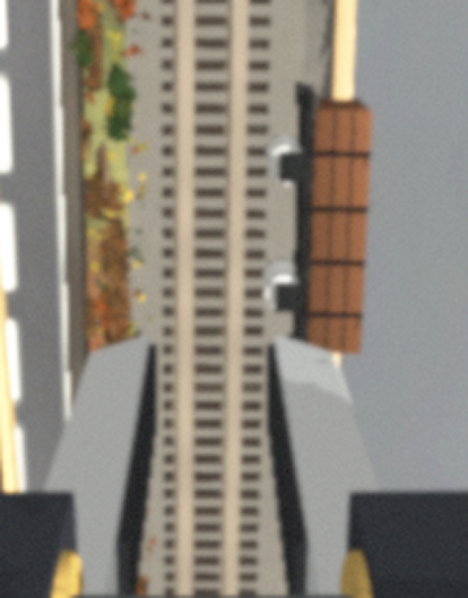

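The wagon has been tipped onto its side: top towards +x, wheels at (290,165) and (280,290) towards -x, lying over the wooden edge strip. I'll right it later. First a tip-height touch on bare road between the pickup and the hut, at (0.58, 0.18).

>>> servo_tool --pt "12.5 -3.1 -0.5 0 1" --pt "12.5 -3.1 -0.5 0 1" --pt "12.5 -3.1 -0.5 0 1" --pt "12.5 -3.1 -0.5 0 1" --pt "12.5 -3.1 -0.5 0 1" --pt "12.5 -3.1 -0.5 0 1" --pt "12.5 -3.1 -0.5 0 1" --pt "12.5 -3.1 -0.5 0 1" --pt "12.5 -3.1 -0.5 0 1" --pt "12.5 -3.1 -0.5 0 1"

```text
time: 7.68
tool_pos: [0.5779, 0.1808, 0.1213]
ee_rot: [-3.138, 0.001, 1.582]
wrist_force: [0.8, 0.2, 0.2]
width: 0.0003
finger_force: 0.0
```

>>> servo_tool --pt "0 0 1.5 0 1" --pt "0 0 3 0 1" --pt "0 0 3.6 0 1" --pt "0 0 3.7 0 1" --pt "0 0 3.8 0 1" --pt "0 0 3.9 0 1" --pt "0 0 4.0 0 1" --pt "0 0 4.1 0 1" --pt "0 0 4.2 0 1" --pt "0 0 4.2 0 1"

```text
time: 8.52
tool_pos: [0.5799, 0.1795, 0.0189]
ee_rot: [3.141, -0.0, 1.579]
wrist_force: [-0.0, -0.7, -0.1]
width: 0.0008
finger_force: 0.0
```

>>> servo_tool --pt "0 0 0.15 0 1" --pt "0 0 0.3 0 1" --pt "0 0 0.4 0 1" --pt "0 0 0.5 0 1" --pt "0 0 0.6 0 1" --pt "0 0 0.6 0 1"

```text
time: 9.02
tool_pos: [0.5791, 0.1794, 0.0028]
ee_rot: [-3.14, 0.0, 1.579]
wrist_force: [-0.1, -0.1, 0.1]
width: 0.0002
finger_force: 0.0
```

>>> servo_tool --pt "0 0 0.1 0 1" --pt "0 0 0.2 0 1" --pt "0 0 0.2 0 1"

```text
time: 9.27
tool_pos: [0.5793, 0.1795, -0.002]
ee_rot: [-3.141, 0.0, 1.579]
wrist_force: [-0.4, -0.0, -0.0]
width: 0.0008
finger_force: 0.0
```

>>> servo_tool --pt "0 0 0.1 0 1" --pt "0 0 0.2 0 1" --pt "0 0 0.3 0 1" --pt "0 0 0.3 0 1"

```text
time: 9.6
tool_pos: [0.5792, 0.1794, -0.0097]
ee_rot: [-3.14, 0.0, 1.579]
wrist_force: [-0.3, -0.4, 0.1]
width: 0.0006
finger_force: 0.0
```

>>> servo_tool --pt "0 0 0.1 0 1" --pt "0 0 0.2 0 1" --pt "0 0 0.2 0 1"

```text
time: 9.85
tool_pos: [0.5792, 0.1794, -0.0145]
ee_rot: [-3.141, 0.0, 1.579]
wrist_force: [-0.4, 0.9, -0.6]
width: 0.0003
finger_force: 0.0
```

>>> servo_tool --pt "0 0 0.1 0 1" --pt "0 0 0.2 0 1" --pt "0 0 0.2 0 1"

```text
time: 10.1
tool_pos: [0.5792, 0.1794, -0.0195]
ee_rot: [-3.141, 0.0, 1.579]
wrist_force: [0.2, -0.6, -0.5]
width: 0.0008
finger_force: 0.0
```

>>> servo_tool --pt "0 0 0.1 0 1" --pt "0 0 0.1 0 1"

```text
time: 10.27
tool_pos: [0.5794, 0.1795, -0.0218]
ee_rot: [-3.141, 0.0, 1.579]
wrist_force: [-0.2, 0.9, -0.5]
width: 0.0001
finger_force: 0.0
```

>>> servo_tool --pt "0 0 0.1 0 1" --pt "0 0 0.1 0 1"

```text
time: 10.43
tool_pos: [0.5794, 0.1795, -0.0243]
ee_rot: [-3.141, 0.0, 1.579]
wrist_force: [-0.0, -0.1, 0.6]
width: 0.0004
finger_force: 0.0
```

>>> servo_tool --pt "0 0 0.1 0 1" --pt "0 0 0.1 0 1"

```text
time: 10.6
tool_pos: [0.58, 0.1796, -0.0253]
ee_rot: [3.141, -0.0, 1.579]
wrist_force: [-0.8, 0.6, 4.3]
width: 0.0002
finger_force: 2.0
```

Contact comes at a TCP reading of -0.025, so the real tips are 25 mm above the reported TCP, which matches the pictures. I'll use tip = TCP z + 0.025 from here. Next, the hut.

>>> servo_tool --pt "0 0 -2 0 1" --pt "0 0 -3 0 0.38" --pt "0 0 -3.4 0 0.38" --pt "-2.3 0.05 -3.4 0 0.38" --pt "-2.3 0.05 -3.4 0 0.38" --pt "-2.3 0.05 -3.4 0 0.38" --pt "-2.3 0.05 -3.4 0 0.38" --pt "-2.3 0.05 -3.4 0 0.38"

```text
time: 11.27
tool_pos: [0.581, 0.1227, 0.058]
ee_rot: [-3.141, -0.001, 1.579]
wrist_force: [-0.3, 0.0, -0.5]
width: 0.0437
finger_force: 0.0
```

```bash
cat >> h.py <<'E'
def mask(s,lo,hi,box,fill=False):
    """hsv mask blobs in box=(x0,x1,y0,y1): minAreaRect of largest"""
    x0,x1,y0,y1=box; h=cv2.cvtColor(s['image'],cv2.COLOR_BGR2HSV)[y0:y1,x0:x1]
    m=cv2.morphologyEx(cv2.inRange(h,np.array(lo),np.array(hi)),cv2.MORPH_OPEN,np.ones((3,3)))
    cs,_=cv2.findContours(m,cv2.RETR_EXTERNAL,cv2.CHAIN_APPROX_NONE); c=max(cs,key=cv2.contourArea)
    return cv2.boxPoints(cv2.minAreaRect(c))+[x0,y0],cv2.contourArea(c)
E
python3 - <<'E'
from h import *
s=snap('wrist','w9');print(s['tool_pos'],s['ee_rot'],robot.get_obs()['width'])
b,a=mask(s,(20,110,110),(35,255,255),(200,440,60,400));print(b.round(1).tolist(),a)
for z in(.037,.041): P=np.array([onz(s,*p,z)[:2] for p in b]);print(P.round(4).tolist(),P.mean(0))
E
```

```text
[0.58104116 0.1226521  0.05799221] [-3.14069630e+00 -7.77351847e-04  1.57882773e+00] 0.04808880161036583
[[286.9, 218.0], [352.0, 217.0], [353.6, 315.6], [288.5, 316.7]] 6094.0
[[0.5598, 0.1537], [0.5993, 0.1546], [0.6023, 0.0892], [0.5598, 0.0881]] [0.58027995 0.12140285]
[[0.5601, 0.1545], [0.5989, 0.1554], [0.6019, 0.0911], [0.5601, 0.0901]] [0.58027612 0.12277916]
```

>>> servo_tool --pt "0 0 0 0 0.38" --pt "0 0 0 0 0.38" --pt "0 0 1.4 0 0.38" --pt "0 0 2.6 0 0.38" --pt "0 0 2.75 0 0.38" --pt "0 0 2.75 0 0.38" --pt "0 0 2.75 0 1" --pt "0 0 2.75 0 1" --pt "0 0 2.75 0 1" --pt "0 0 2.75 0 1"

```text
time: 12.15
tool_pos: [0.5831, 0.1223, -0.0077]
ee_rot: [3.137, -0.001, 1.579]
wrist_force: [-0.1, -0.5, 3.3]
width: 0.0394
finger_force: 30.0
```

>>> servo_tool --pt "0 0 -1 0 1" --pt "0 0 -2.5 0 1" --pt "0 0 -4 0 1" --pt "0 0 -4 0 1"

```text
time: 12.48
tool_pos: [0.5872, 0.1227, 0.1006]
ee_rot: [3.124, -0.002, 1.579]
wrist_force: [1.0, 1.1, 1.2]
width: 0.0391
finger_force: 30.0
```

>>> servo_tool --pt "-10.1 -3.3 0 0 1" --pt "-10.1 -3.3 0 0 1" --pt "-10.1 -3.3 0 0 1" --pt "-10.1 -3.3 0 0 1" --pt "-10.1 -3.3 0 0 1" --pt "-10.1 -3.3 0 0 1" --pt "-10.1 -3.3 0 0 1" --pt "-10.1 -3.3 0 0 1" --pt "-10.1 -3.3 0 0 1" --pt "-10.1 -3.3 0 0 1"

```text
time: 13.32
tool_pos: [0.5014, -0.1304, 0.0903]
ee_rot: [3.14, -0.0, 1.579]
wrist_force: [0.2, -0.0, -0.8]
width: 0.0391
finger_force: 30.0
```

```bash
python3 - <<'E'
from h import *
s=snap('wrist','w10');print(s['tool_pos'],s['ee_rot'])
# white slot floors
h=cv2.cvtColor(s['image'],cv2.COLOR_BGR2HSV); m=cv2.inRange(h,(0,0,150),(180,60,255)); m=cv2.morphologyEx(m,cv2.MORPH_OPEN,np.ones((7,7)))
for c in cv2.findContours(m,cv2.RETR_EXTERNAL,cv2.CHAIN_APPROX_NONE)[0]:
    if cv2.contourArea(c)>1500:
        b=cv2.boxPoints(cv2.minAreaRect(c)); P=np.array([onz(s,*p,.003)[:2] for p in b]); print(cv2.contourArea(c),P.mean(0).round(4),np.ptp(P,axis=0).round(4))
b,a=mask(s,(20,110,110),(35,255,255),(200,440,60,400));z=s['tool_pos'][2]+.011+.041;P=np.array([onz(s,*p,z)[:2] for p in b]);print('hut',P.mean(0),np.ptp(P,axis=0))
E
```

```text
[ 0.50139288 -0.13041998  0.09032479] [ 3.14037394e+00 -4.71496572e-04  1.57917943e+00]
2160.5 [ 0.7446 -0.3362] [0.0684 0.0712]
7149.5 [ 0.4919 -0.3162] [0.1734 0.0835]
2417.5 [ 0.5649 -0.2094] [0.0567 0.1034]
4512.5 [ 0.4302 -0.1917] [0.0754 0.1409]
3070.0 [ 0.5619 -0.1285] [0.0337 0.0704]
2068.0 [ 0.4988 -0.1076] [0.0459 0.0297]
9354.0 [ 0.2788 -0.0243] [0.0735 0.1411]
16476.0 [ 0.7424 -0.1043] [0.0839 0.3263]
2383.5 [ 0.685  -0.0279] [0.0152 0.1567]
hut [ 0.50117462 -0.12848639] [0.04250553 0.06338174]
```

>>> servo_tool --pt "0 -0.03 1.5 0 1" --pt "0 -0.03 2.8 0 1" --pt "0 -0.03 3.2 0 1" --pt "0 -0.03 3.4 0 1" --pt "0 -0.03 3.6 0 1" --pt "0 -0.03 3.75 0 1" --pt "0 -0.03 3.8 0 1" --pt "0 -0.03 3.8 0 1"

```text
time: 14.03
tool_pos: [0.5011, -0.1314, -0.004]
ee_rot: [3.14, 0.001, 1.579]
wrist_force: [-0.2, 0.4, -0.1]
width: 0.039
finger_force: 30.0
```

>>> servo_tool --pt "0 0 0.05 0 0.4" --pt "0 0 0.05 0 0.4" --pt "0 0 0.05 0 0.4" --pt "0 0 -2 0 0.4" --pt "0 0 -4 0 0.4" --pt "0 0 -4 0 0.5" --pt "0 0 -4 0 0.5"

```text
time: 14.62
tool_pos: [0.5041, -0.1327, 0.1017]
ee_rot: [3.13, 0.004, 1.579]
wrist_force: [0.2, -0.9, 0.5]
width: 0.0481
finger_force: 0.0
```

```bash
python3 - <<'E'
from h import *
s=snap('wrist','w11');print(s['tool_pos'],s['ee_rot'])
b,a=mask(s,(20,110,110),(35,255,255),(200,440,60,400))
for z in (.03,.044): P=np.array([onz(s,*p,z)[:2] for p in b]);print('hut',P.round(4).tolist(),P.mean(0),a)
E
```

```text
[ 0.50410088 -0.13268388  0.10172943] [3.12976234 0.0044958  1.57866013]
hut [[0.481, -0.1017], [0.5214, -0.1014], [0.5231, -0.1694], [0.48, -0.1695]] [ 0.50135517 -0.13551409] 4603.0
hut [[0.482, -0.0993], [0.5204, -0.0991], [0.5219, -0.1636], [0.481, -0.1637]] [ 0.50131292 -0.1314399 ] 4603.0
```

>>> servo_tool --pt "14.7 3.5 0 0 0.55" --pt "14.7 3.5 0 0 0.55" --pt "14.7 3.5 0 0 0.55" --pt "14.7 3.5 0 0 0.55" --pt "14.7 3.5 0 0 0.55" --pt "14.7 3.5 0 0 0.55" --pt "14.7 3.5 0 0 0.55" --pt "14.7 3.5 0 0 0.55" --pt "14.7 3.5 0 0 0.55" --pt "14.7 3.5 0 0 0.55"

```text
time: 15.5
tool_pos: [0.5834, 0.2436, 0.0914]
ee_rot: [-3.137, -0.002, 1.585]
wrist_force: [-1.2, -0.5, -0.1]
width: 0.0424
finger_force: 0.0
```

>>> servo_tool --pt "-0.27 0.12 1.5 0.2 0.55" --pt "-0.27 0.12 2.5 0.2 0.55" --pt "-0.27 0.12 2.5 0.2 0.55"

```text
time: 15.75
tool_pos: [0.5817, 0.2283, 0.0231]
ee_rot: [-3.126, 0.005, 1.558]
wrist_force: [-1.2, -0.8, -0.9]
width: 0.0422
finger_force: 0.0
```

```bash
python3 - <<'E'
from h import *
s=snap('wrist','w12');print(s['tool_pos'],s['ee_rot'])
h=cv2.cvtColor(s['image'],cv2.COLOR_BGR2HSV); m=cv2.inRange(h,(0,0,165),(180,60,255)); m=cv2.morphologyEx(m,cv2.MORPH_OPEN,np.ones((9,9)))
for c in cv2.findContours(m,cv2.RETR_EXTERNAL,cv2.CHAIN_APPROX_NONE)[0]:
    if cv2.contourArea(c)>300:
        b=cv2.boxPoints(cv2.minAreaRect(c)); P=np.array([onz(s,*p,.018)[:2] for p in b]); print(cv2.contourArea(c),P.mean(0).round(4),P.min(0).round(4),P.max(0).round(4),b.mean(0))
print(proj(s,[.5863,.237,.018]))
E
```

```text
[0.58169099 0.22833127 0.0231127 ] [-3.12593608  0.00503104  1.55809414]
1102.5 [0.3777 0.1761] [0.3597 0.1595] [0.3951 0.1925] [ 17.5 349. ]
340.0 [0.6178 0.2162] [0.6114 0.2097] [0.6243 0.2227] [382.5 294. ]
1447.5 [0.586  0.2242] [0.5744 0.2086] [0.5973 0.2397] [329.  281.5]
1488.5 [0.5848 0.256 ] [0.5739 0.2408] [0.5953 0.2713] [326.5 229. ]
837.5 [0.5919 0.2916] [0.588  0.2728] [0.5958 0.3105] [339. 165.]
2227.5 [0.5859 0.3247] [0.5698 0.3134] [0.6017 0.336 ] [327.4747  101.90468]
1711.5 [0.4526 0.3538] [0.4329 0.3316] [0.4718 0.3759] [75.74992 52.39089]
312.5 [0.6355 0.3693] [0.6301 0.3651] [0.641  0.3736] [425.5   9. ]
5383.0 [0.5884 0.3563] [0.5683 0.3369] [0.6079 0.3756] [331.85052  36.78866]
[329.40280762 261.35034399]
```

>>> servo_tool --pt "0 0 0 0 0.55" --pt "0 0 0 0 0.55" --pt "0 0 0.7 0 0.55" --pt "0 0 1.2 0 0.55" --pt "0 0 1.5 0 0.55" --pt "0 0 1.5 0 0.55"

```text
time: 16.3
tool_pos: [0.5864, 0.2298, -0.0069]
ee_rot: [-3.138, 0.001, 1.558]
wrist_force: [0.2, -0.3, -1.2]
width: 0.0423
finger_force: 0.0
```

>>> servo_tool --pt "0.33 0 0 0 0.55" --pt "0.33 0 0.15 0 0.55" --pt "0.33 0 0.25 0 0.55" --pt "0.33 0 0.25 0 1" --pt "0.33 0 0.25 0 1" --pt "0.33 0 0.25 0 1" --pt "0.33 0 0.25 0 1" --pt "0.33 0 0.25 0 1"

```text
time: 16.97
tool_pos: [0.588, 0.2386, -0.0112]
ee_rot: [3.141, -0.0, 1.558]
wrist_force: [0.8, -0.2, 0.4]
width: 0.0236
finger_force: 30.0
```

>>> servo_tool --pt "0 0 -1.5 0 1" --pt "0 0 -3 0 1" --pt "0 0 -4 0 1" --pt "-4 -0.2 -4 0 1" --pt "-14.7 -0.83 -4 0 1" --pt "-14.7 -0.83 -4 0 1" --pt "-14.7 -0.83 -4 0 1" --pt "-14.7 -0.83 -4 0 1" --pt "-14.7 -0.83 -4 0 1" --pt "-14.7 -0.83 -4 0 1"

```text
time: 17.8
tool_pos: [0.5672, -0.0543, 0.0888]
ee_rot: [3.141, 0.0, 1.558]
wrist_force: [1.2, 0.3, -1.3]
width: 0.0237
finger_force: 30.0
```

```bash
python3 - <<'E'
from h import *
o=robot.get_obs();p=o['tool_pos'];print(p,o['ee_rot'],o['finger_force'])
E
```

```text
[ 0.56715766 -0.05432     0.0888114 ] [3.14113657e+00 3.34303788e-05 1.55791942e+00] 29.984552264213562
```

>>> servo_tool --pt "-2.7 -0.2 0 -0.2 1" --pt "-2.7 -0.2 0 -0.2 1" --pt "-2.7 -0.2 0 -0.2 1" --pt "-2.7 -0.2 0 -0.2 1"

```text
time: 18.13
tool_pos: [0.5615, -0.1212, 0.0885]
ee_rot: [-3.141, -0.001, 1.575]
wrist_force: [-0.2, 0.6, -0.3]
width: 0.0239
finger_force: 30.0
```

>>> servo_tool --pt "-0.33 0.04 1.5 0 1" --pt "-0.33 0.04 2.8 0 1" --pt "-0.33 0.04 3.2 0 1" --pt "-0.33 0.04 3.4 0 1" --pt "-0.33 0.04 3.6 0 1" --pt "-0.33 0.04 3.8 0 1" --pt "-0.33 0.04 3.83 0 1" --pt "-0.33 0.04 3.83 0 1"

```text
time: 18.8
tool_pos: [0.5639, -0.128, -0.0059]
ee_rot: [3.14, 0.001, 1.579]
wrist_force: [-0.2, -0.2, 0.5]
width: 0.024
finger_force: 30.0
```

>>> servo_tool --pt "0 0 0.07 0 1" --pt "0 0 0.07 0 1" --pt "0 0 0.07 0 0.6" --pt "0 0 0.07 0 0.6" --pt "0 0 0.07 0 0.6" --pt "0 0 0.07 0 0.6" --pt "0 0 -2 0 0.6" --pt "0 0 -4 0 0.6" --pt "0 0 -4 0 0.6" --pt "0 0 -4 0 0.6"

```text
time: 19.63
tool_pos: [0.5669, -0.1294, 0.1001]
ee_rot: [3.129, 0.004, 1.579]
wrist_force: [-0.2, -0.5, 0.5]
width: 0.0379
finger_force: 0.0
```

```bash
python3 - <<'E'
from h import *
s=snap('wrist','w13');print(s['tool_pos'],s['ee_rot'])
h=cv2.cvtColor(s['image'],cv2.COLOR_BGR2HSV)
for u in range(270,380,6): print(u,end=' ')
print()
for v in range(170,330,8): print(v,' '.join('%3d'%h[v,u,2] for u in range(270,380,6)))
print(proj(s,[.563,-.129,.02]))
E
```

```text
[ 0.56692655 -0.12937942  0.10008625] [3.12948859 0.00403034 1.57880022]
270 276 282 288 294 300 306 312 318 324 330 336 342 348 354 360 366 372 378 
170 125 124 125 129 128 130 133 241 125 124 128 130 134 248 242 133 129 170 129
178 208 196 206 211 216 220 223 237 236 239 244 245 227 191 136 133 129 187 100
186  86  78  80  78  70  72  71  70  68  71  70  70 127 254 187 131 129 200  92
194  68  70  71  67 161 194 205 220 222 219 135  49 124 255 204 129 127 219  91
202  69  67  65  65 174 227 226 230 211 223 202  49 124 255 187 128 126 228  70
210  70  73  68  59 110 222 242 249 252 244 250  52 125 255 174 128 125 232  77
218  63  69  69  46  95 223 239 245 250 202 232  49 121 255 160 125 126 239  73
226  63  67  70  49  87 211 237 243 248 175 230  52 124 235 126 123 124 239  83
234  64  69  70  58  75 217 233 242 246 213 234  55 120 244 129 124 122 238  95
242  64  67  70  67  68 184 249 249 247 251 240  53 116 255 130 127 122 230 100
250  58  68  64  65  58 154 250 253 253 254 203  56 118 255 126 123 121 218 100
258  58  71  65  63  52 145 247 249 251 253 156  56 118 255 123 121 123 201 101
266  65  67  64  68  61 246 249 255 255 255 228  53 122 255 128 123 126 181 101
274  82  67  69  66  61 249 254 255 255 255 188  55 121 216 119 119 127 156 103
282 146 167  62  67  71  69  67  66  69  67  65  68 123 252 120  78 193 177 121
290 165 161  42  69  67  70  67  71  68  68  66  67 123 254 121  45 186 191 194
298 166 116  42  67  64  67  67  67  68  70  67  69 127 251 122  43 124 193 192
306 164  47  50 240 237 233 224 232 226 229 114  68 126 248 126  37  43 166 180
314 154  39  59 238 229 229 232 236 235 231 123  66 128 215 124  45  42 157 169
322  83  42 169 235 228 233 226 228 229 235 126  68 128 223 126  87  46  82 168
[314.97321134 241.4403975 ]
```

>>> servo_tool --pt "19.5 1.05 0 0.7 0.45" --pt "19.5 1.05 0 0.7 0.45" --pt "19.5 1.05 0 0.7 0.45" --pt "19.5 1.05 0 0.7 0.45" --pt "19.5 1.05 0 0.7 0.45" --pt "19.5 1.05 0 0.7 0.45" --pt "19.5 1.05 0 0.7 0.45" --pt "19.5 1.05 0 0.7 0.45" --pt "19.5 1.05 0 0.7 0.45" --pt "19.5 1.05 0 0.7 0.45"

```text
time: 20.52
tool_pos: [0.5804, 0.2897, 0.0902]
ee_rot: [-3.138, 0.002, 1.506]
wrist_force: [0.3, -0.2, -0.3]
width: 0.0516
finger_force: 0.0
```

>>> servo_tool --pt "3.2 0 0 0 0.45" --pt "3.2 0 0 0 0.45" --pt "3.2 0 0 0 0.45" --pt "3.2 0 0 0 0.45" --pt "3.2 0 0 0 0.45"

```text
time: 20.93
tool_pos: [0.5862, 0.3671, 0.0905]
ee_rot: [-3.139, 0.003, 1.506]
wrist_force: [-0.2, -0.7, -0.4]
width: 0.0515
finger_force: 0.0
```

```bash
python3 - <<'E'
from h import *
s=snap('wrist','w14');print(s['tool_pos'],s['ee_rot'])
b,a=mask(s,(0,0,200),(180,30,255),(250,420,60,380));print(b.tolist(),a)
P=np.array([onz(s,*p,.038)[:2] for p in b]);print(P.round(4).tolist(),P.mean(0))
E
```

```text
[0.58622685 0.36712608 0.09050578] [-3.13850980e+00  2.66643722e-03  1.50582358e+00]
[[302.0, 191.0], [351.0, 191.0], [351.0, 375.0], [302.0, 375.0]] 6001.0
[[0.5758, 0.4113], [0.6089, 0.4091], [0.6028, 0.2653], [0.5644, 0.2677]] [0.58796915 0.33834201]
```

>>> servo_tool --pt "-0.27 0.14 0 0 0.45" --pt "-0.27 0.14 1.2 0 0.45" --pt "-0.27 0.14 2.4 0 0.45" --pt "-0.27 0.14 3.4 0 0.45" --pt "-0.27 0.14 4.0 0 0.45" --pt "-0.27 0.14 4.05 0 0.45" --pt "-0.27 0.14 4.05 0 0.45"

```text
time: 21.57
tool_pos: [0.5881, 0.3584, -0.0102]
ee_rot: [-3.136, 0.003, 1.504]
wrist_force: [-4.0, 0.1, -3.0]
width: 0.0519
finger_force: 2.2
```

>>> servo_tool --pt "0 0 0 0 1" --pt "0 0 0 0 1" --pt "0 0 0 0 1" --pt "0 0 0 0 1" --pt "0 0 0 0 1"

```text
time: 21.98
tool_pos: [0.592, 0.3612, -0.0067]
ee_rot: [3.138, -0.001, 1.505]
wrist_force: [0.6, -0.5, 1.1]
width: 0.0324
finger_force: 30.0
```

>>> servo_tool --pt "0 0 -1.5 0 1" --pt "0 0 -3 0 1" --pt "0 0 -4 0 1" --pt "-3 0 -4 0 1" --pt "-28 0.65 -4 -0.4 1" --pt "-28 0.65 -4 -0.4 1" --pt "-28 0.65 -4 -0.4 1" --pt "-28 0.65 -4 -0.4 1" --pt "-28 0.65 -4 -0.4 1" --pt "-28 0.65 -4 -0.4 1"

```text
time: 22.82
tool_pos: [0.5772, 0.0679, 0.092]
ee_rot: [3.14, -0.0, 1.548]
wrist_force: [1.2, 0.2, -0.2]
width: 0.0325
finger_force: 30.0
```

>>> servo_tool --pt "-17 0.2 0 0 1" --pt "-17 0.2 0 0 1" --pt "-17 0.2 0 0 1" --pt "-17 0.2 0 0 1" --pt "-17 0.2 0 0 1" --pt "-17 0.2 0 0 1" --pt "-17 0.2 0 0 1" --pt "-17 0.2 0 0 1" --pt "-17 0.2 0 0 1" --pt "-17 0.2 0 0 1"

```text
time: 23.65
tool_pos: [0.5724, -0.3491, 0.0919]
ee_rot: [3.141, 0.0, 1.547]
wrist_force: [0.6, 1.1, -0.6]
width: 0.0327
finger_force: 30.0
```

>>> servo_tool --pt "0.6 -0.43 0 0 1" --pt "0.6 -0.43 0 0 1" --pt "0.6 -0.43 0 0 1"

```text
time: 23.9
tool_pos: [0.5621, -0.3318, 0.0913]
ee_rot: [3.142, -0.001, 1.547]
wrist_force: [0.2, -0.9, -1.0]
width: 0.0325
finger_force: 30.0
```

```bash
cat >> h.py <<'E'
def whites(s,z,box=(180,460,60,400),amin=900,v=150,k=5):
    x0,x1,y0,y1=box; h=cv2.cvtColor(s['image'],cv2.COLOR_BGR2HSV)[y0:y1,x0:x1]
    m=cv2.morphologyEx(cv2.inRange(h,(0,0,v),(180,60,255)),cv2.MORPH_OPEN,np.ones((k,k)))
    for c in cv2.findContours(m,cv2.RETR_EXTERNAL,cv2.CHAIN_APPROX_NONE)[0]:
        if cv2.contourArea(c)>amin:
            b=cv2.boxPoints(cv2.minAreaRect(c))+[x0,y0]; P=np.array([onz(s,*p,z)[:2] for p in b]); print(cv2.contourArea(c),'c',P.mean(0).round(4),'min',P.min(0).round(4),'max',P.max(0).round(4),'px',b.min(0).round(),b.max(0).round())
E
python3 - <<'E'
from h import *
s=snap('wrist','w15');print(s['tool_pos'],s['ee_rot']); whites(s,.003)
E
```

```text
[ 0.56213864 -0.33181019  0.09129998] [ 3.14150726e+00 -5.41585024e-04  1.54715671e+00]
3696.5 c [ 0.496  -0.3386] min [ 0.4742 -0.3873] max [ 0.5163 -0.2903] px [214. 189.] [266. 306.]
14014.0 c [ 0.5726 -0.3739] min [ 0.526  -0.4618] max [ 0.6191 -0.2861] px [282. 182.] [388. 380.]
924.5 c [ 0.669  -0.3455] min [ 0.6637 -0.4223] max [ 0.6737 -0.2688] px [441. 157.] [465. 337.]
1676.0 c [ 0.6525 -0.3105] min [ 0.6475 -0.4218] max [ 0.6569 -0.1994] px [422.  60.] [448. 337.]
5058.0 c [ 0.5279 -0.2125] min [ 0.4795 -0.2291] max [ 0.5751 -0.1958] px [206.  60.] [335. 104.]
```

>>> servo_tool --pt "-0.25 -0.06 0 0 1" --pt "-0.25 -0.06 1.5 0 1" --pt "-0.25 -0.06 2.8 0 1" --pt "-0.25 -0.06 3.2 0 1" --pt "-0.25 -0.06 3.4 0 1" --pt "-0.25 -0.06 3.6 0 1" --pt "-0.25 -0.06 3.75 0 1" --pt "-0.25 -0.06 3.8 0 1" --pt "-0.25 -0.06 3.8 0 1"

```text
time: 24.7
tool_pos: [0.5614, -0.3385, -0.0019]
ee_rot: [3.14, 0.001, 1.548]
wrist_force: [0.0, -0.1, -1.2]
width: 0.0327
finger_force: 30.0
```

>>> servo_tool --pt "0 0 0.05 0 1" --pt "0 0 0.05 0 0.5" --pt "0 0 0.05 0 0.5" --pt "0 0 0.05 0 0.5" --pt "0 0 0.05 0 0.5" --pt "0 0 -2 0 0.5" --pt "0 0 -4 0 0.5" --pt "0 0 -4 0 0.5"

```text
time: 25.37
tool_pos: [0.5626, -0.3394, 0.1029]
ee_rot: [3.135, 0.005, 1.547]
wrist_force: [1.2, -0.8, 1.6]
width: 0.0469
finger_force: 0.0
```

```bash
python3 - <<'E'
from h import *
s=snap('wrist','w16');print(s['tool_pos'],s['ee_rot']); whites(s,.003);print('lorry'); whites(s,.043,v=225,k=5)
print(robot.get_obs()['width'],proj(s,[.561,-.339,.043]))
E
```

```text
[ 0.56257788 -0.3394381   0.10286938] [3.13463233 0.00462577 1.54734829]
6443.0 c [ 0.4937 -0.3819] min [ 0.4619 -0.4729] max [ 0.522  -0.2907] px [216. 179.] [268. 376.]
6015.5 c [ 0.5605 -0.3433] min [ 0.5373 -0.4006] max [ 0.5818 -0.2861] px [293. 171.] [343. 303.]
1707.0 c [ 0.669  -0.3214] min [ 0.6636 -0.4377] max [ 0.6737 -0.2054] px [434.  60.] [464. 338.]
4352.5 c [ 0.6325 -0.3403] min [ 0.6041 -0.4787] max [ 0.6575 -0.2035] px [368.  57.] [440. 377.]
3709.0 c [ 0.5279 -0.2155] min [ 0.4798 -0.229 ] max [ 0.5752 -0.2019] px [208.  60.] [333.  94.]
lorry
5327.0 c [ 0.5611 -0.3349] min [ 0.5421 -0.3815] max [ 0.5785 -0.2884] px [295. 179.] [342. 302.]
0.04710071882177638 [318.56552764 248.66183611]
```

>>> servo_tool --pt "19.9 3.45 0 -0.3 0.47" --pt "19.9 3.45 0 -0.3 0.47" --pt "19.9 3.45 0 -0.3 0.47" --pt "19.9 3.45 0 -0.3 0.47" --pt "19.9 3.45 0 -0.3 0.47" --pt "19.9 3.45 0 -0.3 0.47" --pt "19.9 3.45 0 -0.3 0.47" --pt "19.9 3.45 0 -0.3 0.47" --pt "19.9 3.45 0 -0.3 0.47" --pt "19.9 3.45 0 -0.3 0.47"

```text
time: 26.25
tool_pos: [0.6412, 0.0729, 0.0965]
ee_rot: [3.141, -0.0, 1.579]
wrist_force: [0.6, -0.5, 1.1]
width: 0.0499
finger_force: 0.0
```

>>> servo_tool --pt "3.9 0.7 1.3 0 0.47" --pt "3.9 0.7 1.3 0 0.47" --pt "3.9 0.7 1.3 0 0.47" --pt "3.9 0.7 1.3 0 0.47" --pt "3.9 0.7 1.3 0 0.47" --pt "3.9 0.7 1.3 0 0.47"

```text
time: 26.75
tool_pos: [0.6581, 0.1675, 0.0643]
ee_rot: [3.141, 0.001, 1.578]
wrist_force: [-0.0, -0.6, -0.8]
width: 0.0496
finger_force: 0.0
```

```bash
python3 - <<'E'
from h import *
s=snap('wrist','w17');print(s['tool_pos'],s['ee_rot'])
g=cv2.cvtColor(s['image'],cv2.COLOR_BGR2GRAY)
c=proj(s,[.6605,.1564,.037]);print('pred',c)
u0,v0=int(c[0]),int(c[1])
for v in range(v0-70,v0+71,10): print(v,' '.join('%3d'%g[v,u] for u in range(u0-36,u0+37,3)))
print(list(range(u0-36,u0+37,3)))
E
```

```text
[0.65812242 0.1675242  0.06434802] [3.14130341e+00 7.42359815e-04 1.57833443e+00]
pred [324.92508174 279.81135271]
209 129 124 148 149 124  80 111 187 194 126  76  78  87  90 118 178 182 113  84  78 127 151 152 148 151
219 145 148 153 148 124  84  87  82  99 103  85  77  76  79  95 129 114  92  91  85 131 152 149 149 150
229 147 151 153 148 138 196 197 189 189 190 193 182 138 138 141 140 140 141 142 137 192 150 148 149 150
239 151 149 148 146 140 193 212 217 217 215 218 215 179 132 130 131 132 131 141 148 194 152 152 149 147
249 148 149 144 152 141 196 211 218 218 217 217 208 135 133 130 132 132 131 131 132 180 152 150 150 149
259  78 100 144 149 145 194 211 217 218 218 216 214 179 128 129 130 128 128 147 142 179 153 150 152 143
269 121 142 149 150 137 182 208 216 214 211 213 200 132 128 130 127 130 126 145 136 166 152 153 152 146
279 146 151 151 151 144 190 206 212 211 210 212 214 175 128 128 126 129 125 143 136 172 152 150 151 143
289 148 154 151 150 132 185 203 211 209 211 214 208 137 129 127 126 129 128 164 141 158 149 150 149 132
299 150 155 153 154 138 184 210 214 214 212 209 208 174 131 126 128 126 127 150 150 162 152 153 149 132
309 129 146 150 148 140 183 195 213 210 211 211 204 137 128 126 130 127 126 179 160 162 148 148 145 127
319 127 116 136 150 148 175 180 197 201 205 202 203 169 128 125 128 127 130 148 155 156 148 151 150 117
329 104 143 133 149 145 173 129 128 131 135 135 139 142 148 149 155 159 147 133 163 151 151 152 146 120
339  62 117 148 148 142  69  99 174 184 102  68  70  66 112 168 190 129  65  66 133 147 149 147 144 119
349  71 104 148 153 150 128 124 180 191 142 125 120 120 128 171 194 144 110 115 142 152 151 153 145 113
[288, 291, 294, 297, 300, 303, 306, 309, 312, 315, 318, 321, 324, 327, 330, 333, 336, 339, 342, 345, 348, 351, 354, 357, 360]
```

>>> servo_tool --pt "-0.46 0.08 0 0 0.47" --pt "-0.46 0.08 0 0 0.47" --pt "-0.46 0.08 0.5 0 0.47" --pt "-0.46 0.08 1 0 0.47"

```text
time: 27.13
tool_pos: [0.6612, 0.1559, 0.0398]
ee_rot: [3.138, -0.001, 1.577]
wrist_force: [-0.2, -0.8, -0.2]
width: 0.0497
finger_force: 0.0
```

>>> servo_tool --pt "0 0 0.8 0 0.47" --pt "0 0 1.4 0 0.47" --pt "0 0 1.65 0 0.47" --pt "0 0 1.65 0 0.47" --pt "0 0 1.65 0 1" --pt "0 0 1.65 0 1" --pt "0 0 1.65 0 1" --pt "0 0 1.65 0 1" --pt "0 0 1.65 0 1"

```text
time: 27.88
tool_pos: [0.6611, 0.1572, -0.0006]
ee_rot: [3.139, -0.0, 1.579]
wrist_force: [0.3, 0.4, 1.6]
width: 0.0322
finger_force: 30.0
```

>>> servo_tool --pt "0 0 -1.5 0 1" --pt "0 0 -3 0 1" --pt "0 0 -3.7 0 1" --pt "-19.7 -6.7 -3.7 0.3 1" --pt "-19.7 -6.7 -3.7 0.3 1" --pt "-19.7 -6.7 -3.7 0.3 1" --pt "-19.7 -6.7 -3.7 0.3 1" --pt "-19.7 -6.7 -3.7 0.3 1" --pt "-19.7 -6.7 -3.7 0.3 1" --pt "-19.7 -6.7 -3.7 0.3 1"

```text
time: 28.72
tool_pos: [0.5675, -0.1215, 0.0909]
ee_rot: [3.141, 0.0, 1.548]
wrist_force: [0.4, -0.1, -0.5]
width: 0.0324
finger_force: 30.0
```

>>> servo_tool --pt "-9 -2.5 0 0 1" --pt "-9 -2.5 0 0 1" --pt "-9 -2.5 0 0 1" --pt "-9 -2.5 0 0 1" --pt "-9 -2.5 0 0 1" --pt "-9 -2.5 0 0 1" --pt "-9 -2.5 0 0 1"

```text
time: 29.3
tool_pos: [0.4984, -0.3488, 0.0905]
ee_rot: [-3.141, 0.003, 1.541]
wrist_force: [0.8, 0.3, -0.3]
width: 0.032
finger_force: 30.0
```

>>> servo_tool --pt "0.5 -0.04 0 0 1" --pt "0.5 -0.04 0 0 1" --pt "0.5 -0.04 1 0 1" --pt "0.5 -0.04 2 0 1" --pt "0.5 -0.04 2 0 1"

```text
time: 29.72
tool_pos: [0.4976, -0.326, 0.0351]
ee_rot: [-3.134, -0.007, 1.551]
wrist_force: [-0.0, 0.6, -2.0]
width: 0.032
finger_force: 30.0
```

```bash
python3 - <<'E'
from h import *
s=snap('wrist','w18');print(s['tool_pos'],s['ee_rot']); 
g=cv2.cvtColor(s['image'],cv2.COLOR_BGR2GRAY)
c=proj(s,[.4975,-.337,.011]);u0,v0=int(c[0]),int(c[1]);print(c)
print('     ',' '.join('%3d'%u for u in range(u0-60,u0+61,5)))
for v in range(v0-100,v0+100,10): print(v,' '.join('%3d'%g[v,u] for u in range(u0-60,u0+61,5)))
E
```

```text
[ 0.49758589 -0.32598879  0.03510384] [-3.13388231 -0.00661665  1.55050586]
[321.93972174 281.71403963]
      261 266 271 276 281 286 291 296 301 306 311 316 321 326 331 336 341 346 351 356 361 366 371 376 381
181 123 124 126 124 125 130 124 126 125 126 125 125 125 125 120 125 123 124 125 128 125 125 128 125 123
191 106  74  77 236 158 147 146 149 150 150 156 169 167 172 170 173 175 178 180 179 179 182 184 187 190
201  88  75  75 233 153  63  61  62  62  63  59  64  61  63  61  61  61  62  63  63  64  65  67  64  61
211 122  74  76 230 167  64  90 216 217 208 217 202 117 204 198 205 213 197 127  46  61  61  59  58  60
221 115  77  71 158 102  62  95 195  95 194 227 224  96 218 214 183  99 112 138  43  43  41  42  44  44
231  75  74  71 158 117  59 147 129 131 136 145 147 149 154 157 162 164 163 141  40  40  40  37  40  42
241  71  74  73 158 125  45 216 220 222 223 223 221 135 135 134 131 132 158 153  65  43  42  42  43  40
251  74  77  74 144 130  42 216 219 224 222 221 222 213 134 137 136 136 144 159  57  42  41  38  42  39
261  74  75  76 132 140  54 216 219 223 223 224 224 170 13
[... 489 characters left out ...]
 121 123 133 135 133 135 133 133 133 132 130 119 116  33  45 153 156 157 157
321 160 156 157 122  32  36 120 125 133 131 132 133 132 133 131 132 133 162 113  28  38 124 155 155 158
331 157 158 155  42  34  35 116 120 131 134 132 211 149 135 132 131 133 171 119  40  36  44 156 157 156
341 157 156 124  39  38  58 115 116 134 130 132 216 134 131 131 133 133 140 169  55  35  37 125 157 158
351 156 154  44  39  87  82 103 114 133 130 137 189 181 135 131 133 136 141 157  59  39  38  45 154 157
361 157 144  47  35 107  97 102 100 100  99 100 100 111 110 102 104 102 107 156  62  56  35  48 145 156
371 157 139  42  35 138 164 158 108 111 110 111 106 111 109 112 148 136 138 201 208 204  37  47 137 156
```

```bash
python3 - <<'E'
from h import *
s=ld('w18')
for p in [(291.5,211),(351,211),(320,206.5)]: print(onz(s,*p,.011).round(4))
print('rim', onz(s,276,205,.012),onz(s,320,187,.012))
print(robot.get_obs()['tool_pos'])
E
```

```text
[ 0.4797 -0.2906  0.011 ]
[ 0.5162 -0.2913  0.011 ]
[ 0.4973 -0.2882  0.011 ]
rim [ 0.47054191 -0.28654474  0.012     ] [ 0.49753476 -0.27617781  0.012     ]
[ 0.49851743 -0.32700322  0.03740926]
```

>>> servo_tool --pt "-0.38 0 0 0 1" --pt "-0.38 0 0 0 1" --pt "-0.38 0 0 0 1"

```text
time: 30.02
tool_pos: [0.501, -0.3414, 0.0426]
ee_rot: [3.139, 0.002, 1.547]
wrist_force: [-0.4, -0.3, -0.1]
width: 0.0321
finger_force: 30.0
```

>>> servo_tool --pt "0 0 0 0 1" --pt "0 0 0 0 1" --pt "0 0 0 0 1"

```text
time: 30.27
tool_pos: [0.5, -0.3406, 0.0411]
ee_rot: [3.141, 0.001, 1.547]
wrist_force: [0.4, -0.5, -0.1]
width: 0.0322
finger_force: 30.0
```

>>> servo_tool --pt "0.15 -0.07 0.2 0 1" --pt "0.15 -0.07 0.6 0 1" --pt "0.15 -0.07 1 0 1" --pt "0.15 -0.07 1.3 0 1" --pt "0.15 -0.07 1.5 0 1" --pt "0.15 -0.07 1.7 0 1" --pt "0.15 -0.07 1.8 0 1" --pt "0.15 -0.07 1.8 0 1"

```text
time: 30.93
tool_pos: [0.498, -0.3365, -0.0045]
ee_rot: [-3.141, -0.0, 1.547]
wrist_force: [0.3, 0.8, 0.3]
width: 0.0321
finger_force: 30.0
```

>>> servo_tool --pt "0 0 0 0 0.55" --pt "0 0 0 0 0.55" --pt "0 0 0 0 0.55" --pt "0 0 0 0 0.55" --pt "0 0 -2 0 0.55" --pt "0 0 -4 0 0.55" --pt "0 0 -5.2 0 0.55" --pt "4 3 -5.2 -0.3 0.55" --pt "4 3 -5.2 -0.3 1" --pt "4 3 -5.2 -0.3 1"

```text
time: 31.77
tool_pos: [0.5765, -0.2384, 0.1273]
ee_rot: [3.138, 0.001, 1.576]
wrist_force: [0.6, -0.2, -0.7]
width: 0.0322
finger_force: 0.0
```

>>> servo_tool --pt "4.5 3 0 0 1" --pt "4.5 3 0 0 1" --pt "4.5 3 0 0 1" --pt "4.5 3 0 0 1" --pt "4.5 3 0 0 1" --pt "4.5 3 0 0 1"

```text
time: 32.27
tool_pos: [0.6492, -0.1254, 0.125]
ee_rot: [-3.141, 0.001, 1.58]
wrist_force: [0.5, 0.1, -0.5]
width: 0.0008
finger_force: 0.0
```

```bash
python3 - <<'E'
from h import *
s=snap('wrist','w19');print(s['tool_pos'],s['ee_rot'])
a=cv2.resize(s['image'][60:360,190:470],None,fx=2,fy=2,interpolation=cv2.INTER_CUBIC)
t=snap('top','t19');b=cv2.resize(t['image'][200:320,300:450],(250,200))
cv2.imwrite('pics/c19.png',np.hstack([a,np.vstack([b,np.zeros((400,250,3),np.uint8)])])[:,:800])
E
```

```text
[ 0.64918923 -0.12540653  0.12500898] [-3.14069967e+00  7.78628209e-04  1.57989364e+00]
```

View pics/c19.png

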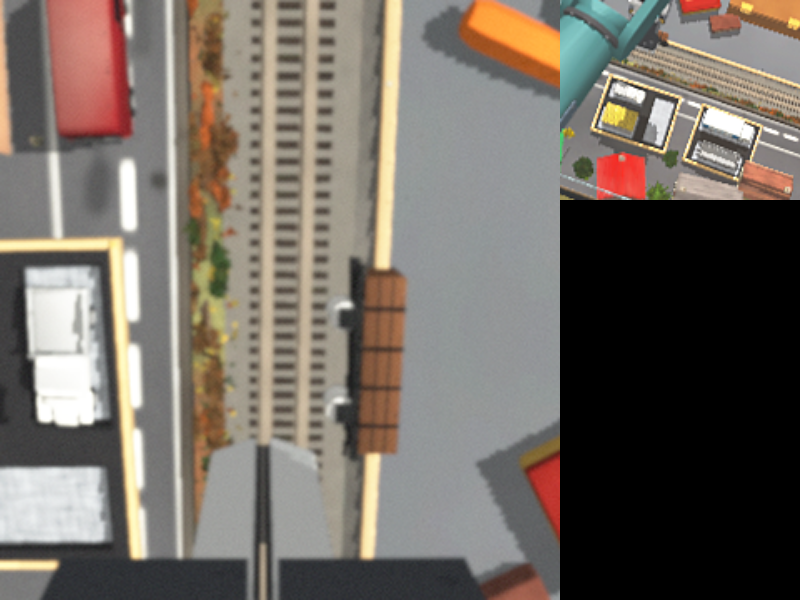

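The last picture shows the four placed models seated (pickup at (62,355) in its slot, hut, lorry and empty wagon in the top inset). The coal wagon lies on its side across the edge strip, with its planked side at (382,360) facing up and its wheels at (345,312) and (345,408) towards -x.

```bash
python3 - <<'E'
from h import *
s=ld('w19')
f=lambda u,v,z:onz(s,190+u/2,60+v/2,z).round(4)
for z in (.031,.04):print([f(*p,z) for p in ((362,270),(405,272),(398,453),(360,452))], [f(*p,z) for p in((335,314),(332,410))])
print('strip',[f(*p,.01) for p in((385,150),(403,150),(365,540),(380,540))])
# strip height: same edge left in w1..: use w5(left camera) x offsets
a=ld('w3');b=ld('w19')
E
```

```text
[array([ 0.6881, -0.0901,  0.031 ]), array([ 0.7052, -0.0907,  0.031 ]), array([ 0.7068, -0.1674,  0.031 ]), array([ 0.6907, -0.167 ,  0.031 ])] [array([ 0.678 , -0.1079,  0.031 ]), array([ 0.6782, -0.1485,  0.031 ])]
[array([ 0.6869, -0.0889,  0.04  ]), array([ 0.7035, -0.0894,  0.04  ]), array([ 0.705 , -0.1638,  0.04  ]), array([ 0.6894, -0.1635,  0.04  ])] [array([ 0.6771, -0.1061,  0.04  ]), array([ 0.6773, -0.1454,  0.04  ])]
strip [array([ 0.6984, -0.0437,  0.01  ]), array([ 0.7057, -0.0436,  0.01  ]), array([ 0.698 , -0.2195,  0.01  ]), array([ 0.7051, -0.2195,  0.01  ])]
```

>>> servo_tool --pt "-0.1 3.2 0 15.1 0.6" --pt "-0.1 3.2 0 15.1 0.6" --pt "-0.1 3.2 0 15.1 0.6" --pt "-0.1 3.2 0 15.1 0.6" --pt "-0.1 3.2 0 15.1 0.6" --pt "-0.1 3.2 0 15.1 0.6" --pt "-0.1 3.2 0 15.1 0.6" --pt "-0.1 3.2 0 15.1 0.6" --pt "-0.1 3.2 0 15.1 0.6" --pt "-0.1 3.2 0 15.1 0.6"

```text
time: 33.2
tool_pos: [0.7285, -0.13, 0.1256]
ee_rot: [3.141, 0.0, 0.319]
wrist_force: [-0.2, 0.2, 0.0]
width: 0.0378
finger_force: 0.0
```

>>> servo_tool --pt "0 0 0 3.1 0.6" --pt "0 0 0 3.1 0.6" --pt "0 0 0 3.1 0.6" --pt "0 0 0 3.1 0.6"

```text
time: 33.53
tool_pos: [0.7285, -0.1299, 0.1256]
ee_rot: [3.141, 0.0, -0.0]
wrist_force: [-0.8, 0.3, -0.5]
width: 0.0377
finger_force: 0.0
```

>>> servo_tool --pt "0 0 1.5 0 0.6" --pt "0 0 3 0 0.6" --pt "0 0 4.5 0 0.6" --pt "0 0 4.9 0 0.6" --pt "0 0 4.9 0 0.6" --pt "-0.3 0 4.9 0 0.6" --pt "-0.5 0 4.9 0 0.6" --pt "-0.6 0 4.9 0 0.6"

```text
time: 34.2
tool_pos: [0.7159, -0.1282, 0.0072]
ee_rot: [3.14, -0.006, 0.004]
wrist_force: [1.1, 0.2, -0.0]
width: 0.0376
finger_force: 0.0
```

>>> servo_tool --pt "-0.1 0 0 0 0.6" --pt "-0.25 0 -0.05 0 0.6" --pt "-0.4 0 -0.1 0 0.6" --pt "-0.55 0 -0.2 0 0.6" --pt "-0.7 0 -0.25 0 0.6" --pt "-0.85 0 -0.3 0 0.6"

```text
time: 34.7
tool_pos: [0.6927, -0.1273, 0.0106]
ee_rot: [-3.142, 0.0, 0.004]
wrist_force: [0.0, -0.1, 1.2]
width: 0.0378
finger_force: 0.0
```

```bash
cat >> h.py <<'E'
def seg(s,box):
    """text map: B brown, k dark, o other, by hsv"""
    h=cv2.cvtColor(s['image'],cv2.COLOR_BGR2HSV); x0,x1,y0,y1,st=box
    print('    ',x0,'..',x1,'step',st)
    for v in range(y0,y1,st):
        r=''
        for u in range(x0,x1,st):
            H,S,V=h[v,u]; r+='B' if (H<14 or H>172) and S>90 and V<210 else 'y' if 14<=H<30 and S>60 else 'k' if V<75 else 'd' if V<115 else 'w' if V>185 else '.'
        print(v,r)
E
python3 - <<'E'
from h import *
s=snap('wrist','w20');print(s['tool_pos'],s['ee_rot']); c=proj(s,[.69,-.128,.03]);print(c)
seg(s,(int(c[0])-90,int(c[0])+90,120,330,4))
E
```

```text
[ 0.69271028 -0.12726307  0.01055797] [-3.14151355e+00  6.34813578e-05  4.27416997e-03]
[322.56038147 295.63846968]
     232 .. 412 step 4
120 .........................................dddy
124 .........................................dddd
128 ..........................................ddd
132 ..........................................ddd
136 ...........................................dd
140 ...........................................dd
144 ............................................d
148 ............................................d
152 .............................................
156 .............................................
160 .............................................
164 .............................................
168 .............................................
172 .............................................
176 .............................................
180 .............................................
184 .............................................
188 .............................................
192 .............................................
196 .......
[... 988 characters left out ...]

276 .......ByBBBBBBBBBBBBBBBBBBBBBBBBBBBBBBBBddd.
280 .......Bkd.ww.dkdddddddddkdddddd.wwddkddB....
284 ........wwww.k.dkddd.ddddkddddddkwwwww.dB....
288 ......wwwwwwdkdkdddd...dddd.dkddkwwwwww.B....
292 ......wwwwwwkkkddkddddddddddkkkdk.wwwww.BB...
296 .....wwwwww.kkkdddddkkddd.dddkdkkdwwwwwwBB...
300 .k..kwwwwwwdkkkddddddkkdd.dddkdkkkwwwwww.B.d.
304 .k...wwwwwwkkkkdddkdkddddd.d.dddkk.wwwwwwB.k.
308 .y..wwwwwwwkkkkkddkdddd.ddddddd.kkdwwwwww.dk.
312 ....wwwwww.kkkkkd.d.dddkkkddddddkkkwwwwwwwd..
316 wwwwwwwwwwdkkdBB.BBBBBBBBBBBBBBBkkkwwwwwww...
320 wwwwwwwwwwkkkyBBBBBBBBBBBBBBBBBBkkk.wwwwwww.w
324 .dwwwwwww.kkkBBBBBBBBBBBBBBBBBBBBkkdwwwwwwwd.
328 .dwwwwwwwdkkkBBBBBBBkyyBBBBBBBBBBkkkwwwwwwww.
```

>>> servo_tool --pt "-0.15 0 -0.1 0 0.6" --pt "-0.3 0 -0.2 0 0.6" --pt "-0.45 0 -0.25 0 0.6" --pt "-0.6 0 -0.3 0 0.6" --pt "-0.6 0 -0.3 0 0.6" --pt "-0.4 0 -1 0 0.6" --pt "0.4 0 -3 0 0.6" --pt "0.4 0 -4 0 0.6" --pt "0.4 0 -4 0 0.6"

```text
time: 35.5
tool_pos: [0.7084, -0.1283, 0.1206]
ee_rot: [3.138, -0.016, 0.005]
wrist_force: [0.9, -1.5, 1.6]
width: 0.0374
finger_force: 0.0
```

```bash
python3 - <<'E'
from h import *
s=snap('wrist','w21');print(s['tool_pos'],s['ee_rot']); c=proj(s,[.68,-.128,.03]);print(c)
seg(s,(int(c[0])-80,int(c[0])+80,200,350,3))
E
```

```text
[ 0.70842988 -0.12834726  0.12059257] [ 3.13755594 -0.01614737  0.00451952]
[320.14671772 273.85379183]
     240 .. 400 step 3
200 ......................................................
203 ......................................................
206 ......................................................
209 ......................................................
212 ......................................................
215 ......................................................
218 ......................................................
221 ......................................................
224 ......................................................
227 ......................................................
230 ......................................................
233 ......................................................
236 ......................................................
239 yyyyyyyyyyyyyyBBBBBBBBBBBBBBBBBBBBBBBBBBBByyyyyyyyyyyy
242 yyyyyyyyyyyyyyyyyyyyyyyyyyyyyyyyyyyyyyyyyyyyyyyyyyyyyy
245 yyyyyyyyyyyyyyyyyyy.dyyyyyyyyyyy.yyddyyyyyByyyyyyyyyyy
248 .dd...dd.....Bddddddddydd
[... 1276 characters left out ...]
wwwwwwwwkkkkddkdyyyyyyyyyyyyyyyyByyyykkkdwwwwwwwwwy
317 Bwwwwwwwww.kkkyydkdyyyyyyyyyyyyyyyyyyyyyykkkwwwwwwwwww
320 .wwwwwwwww.kkkyyy..yyyyyyyyyyyyyyyyyyyyyBkkk.wwwwwwwww
323 wwwwwwwwwwdkkkyy..yyyyyyyyyyyyyyyyyyyyBBBkkkdwwwwwwwww
326 wwwwwwwwwwkkkkByyyyyyyyyyyyyyyyyyyyyyBBBBkkkkwwwwwwwww
329 wwwwwwwww.kkkkkdyyyyyykykyyyykkkkyykyyyyykkkk.wwwwwwww
332 wwwwwwwwwdkkkkdkyyyyyykkkkkkkkkkkkkkkyyyykkkkdwwwwwwww
335 wwwwwwwwwkkkkddd.....ddddddddddddddddddddkkkkdwwwwwwww
338 wwwwwwww.kkkkyy...yy....d...ddddddddddddddkkkkwwwwwwww
341 wwwwwwww.kkkkd......d.d.d...ddddddddddddddkkkk.wwwwwww
344 wwwwwwwwdkkkk................dd.dddd.dddddkkkkdwwwwwww
347 wwwwwwwwkkkkk............dd...........ddddkkkkkwwwwwww
```

```bash
python3 - <<'E'
from h import *
s=ld('w21')
for v in (239,250,268.5,275,281,297): print(v,[onz(s,320,v,z)[0].round(4) for z in (.0,.007,.02,.031)])
print('y',onz(s,279,258,.031)[1],onz(s,370,258,.031)[1])
s=ld('w20')
print('w20')
for v in (274,314,330): print(v,[onz(s,320,v,z)[0].round(4) for z in (.01,.02,.03,.04,.05)])
print([onz(s,320,v,.005)[0].round(4) for v in (258,270)])
seg(s,(230,400,300,420,4))
print(robot.get_obs()['tool_pos'])
E
```

```text
239 [np.float64(0.7023), np.float64(0.704), np.float64(0.7071), np.float64(0.7098)]
250 [np.float64(0.6922), np.float64(0.6941), np.float64(0.6976), np.float64(0.7006)]
268.5 [np.float64(0.6749), np.float64(0.6771), np.float64(0.6814), np.float64(0.685)]
275 [np.float64(0.6687), np.float64(0.6711), np.float64(0.6756), np.float64(0.6793)]
281 [np.float64(0.6629), np.float64(0.6654), np.float64(0.6701), np.float64(0.6741)]
297 [np.float64(0.6472), np.float64(0.6501), np.float64(0.6554), np.float64(0.66)]
y -0.09451068025371931 -0.16850236372706995
w20
274 [np.float64(0.6949), np.float64(0.6985), np.float64(0.7021), np.float64(0.7057), np.float64(0.7093)]
314 [np.float64(0.6697), np.float64(0.6746), np.float64(0.6794), np.float64(0.6842), np.float64(0.689)]
330 [np.float64(0.6592), np.float64(0.6645), np.float64(0.6699), np.float64(0.6752), np.float64(0.6805)]
[np.float64(0.703), np.float64(0.6956)]
     230 .. 400 step 4
300 .dd.d.wwwwwwkkkkdddddkkkd.dd.dkdkk.wwwwwwB.
304 .dd.dwwwwww.kkkkddkkdddddddd.dddkkkwwwwww..
308 ..d..wwwwwwdkkkkkdkdddd.dddddkd.dkkwwwwwwwB
312 ....wwwwwwwkkkkkkd.
[... 610 characters left out ...]
...kkkdkkdyyyyyyyyyyyyyByyyyyyykkdwwww
368 yy......kkkykkdyyyyyyyyyyyyyByyyyyyBkk..www
372 yy......kkky.ydyyyyyyyyyyyyyyyyyyyyBkk..www
376 yy......kkdyyyyyyyyyyyyByyyyyyyyyyyBkk..www
380 ddddddddddddddddddddddddddddddddddddddddddd
384 ...........................................
388 ...........................................
392 ...........................................
396 ...........................................
400 ...........................................
404 ...........................................
408 ...........................................
412 ...........................................
416 ...........................................
[ 0.70693143 -0.12810589  0.11733458]
```

>>> servo_tool --pt "0.4 0 1.5 0 0.6" --pt "0.4 0 3 0 0.6" --pt "0.4 0 4.5 0 0.6" --pt "0.4 0 4.8 0 0.6" --pt "0.4 0 4.8 0 0.6" --pt "0.4 0 4.8 0 0.6"

```text
time: 36.05
tool_pos: [0.7123, -0.1271, -0.0106]
ee_rot: [-3.141, 0.002, 0.004]
wrist_force: [0.1, -0.0, 1.1]
width: 0.0377
finger_force: 0.0
```

>>> servo_tool --pt "-0.1 0 -0.3 0 0.6" --pt "-0.33 0 -0.42 0 0.6" --pt "-0.49 0 -0.54 0 0.6" --pt "-0.65 0 -0.62 0 0.6" --pt "-0.81 0 -0.7 0 0.6" --pt "-0.97 0 -0.74 0 0.6" --pt "-1.13 0 -0.78 0 0.6" --pt "-1.29 0 -0.8 0 0.6"

```text
time: 36.72
tool_pos: [0.6803, -0.1274, 0.0104]
ee_rot: [-3.141, 0.0, 0.004]
wrist_force: [-0.2, 0.4, 0.2]
width: 0.0378
finger_force: 0.0
```

```bash
python3 - <<'E'
from h import *
s=snap('wrist','w22');print(s['tool_pos'],s['ee_rot'])
seg(s,(230,410,240,380,4))
for v in range(250,380,10): print(v,[onz(s,320,v,z)[0].round(3) for z in (.01,.02,.03,.04)])
E
```

```text
[ 0.68034656 -0.12737605  0.01044635] [-3.14147069e+00  1.18606835e-04  4.12249492e-03]
     230 .. 410 step 4
240 yyyyyyyyyyyyyyyyyyyyyyyyyyyyyyyyyyyyyyyyyyyyy
244 yyyyyyyyyyyyyyyyyyyyyyyyyyyyywyyyyyyyyyyyyyyy
248 dd....yd....yyyyyyyyyyyyyyyyyyyyyyyyyyyyyyyyy
252 ......................dd.dddddddddddddddddddd
256 ............................ddddddddddddd....
260 ............................d......d.........
264 .......BBBBBBBBBBBBBBBBBBBBBBBBBBBBBBBBBBB...
268 .......BdddkkyddddkkkBddkkyBykdddBkkBkykBB...
272 .......Bk.....dddd...dd.dkkdddd...dddddddB...
276 .......Bkd...d.dkddd.ddddkdddddd.ddddddddB...
280 .d..d.yBd..wwddkdddd....ddd..dkddww.ddd.dBd.d
284 .kd.k...wwwwwkdddkddddddd.d.ddkdk.wwww.ddB..k
288 .dd.k..wwwwwwkddd.kdddddddd.dkdkkdwwwww.dB..k
292 ......wwwwww.kkddddkkkkdd..ddkddkkwwwwwwdB...
296 wwwwwdwwwwwwkkkdddkddddd..dddddkkk.wwwww.Bd..
300 wwwwwwwwwwwwkkkkddkkddd..ddd.dd.dk.wwwwwwBy..
304 ..d.dwwwwww.kkkkkddd.d..ddddddd.dkkwwwwww.y..
308 .dd..wwwwwwdkkkkd...dd.kkkdddd.dkkkwwwwwww.dd
312 ..k.wwwwwwwkkkkkk..dddddkkkdddddkkk.wwwwww.k.
316 ..y.wwwwwwwkkkddBBBBBBBBBBBBBBBBBkk
[... 1107 characters left out ...]
p.float64(0.677), np.float64(0.681), np.float64(0.685)]
300 [np.float64(0.666), np.float64(0.671), np.float64(0.675), np.float64(0.68)]
310 [np.float64(0.66), np.float64(0.665), np.float64(0.669), np.float64(0.674)]
320 [np.float64(0.654), np.float64(0.659), np.float64(0.664), np.float64(0.669)]
330 [np.float64(0.647), np.float64(0.652), np.float64(0.658), np.float64(0.663)]
340 [np.float64(0.64), np.float64(0.646), np.float64(0.651), np.float64(0.657)]
350 [np.float64(0.633), np.float64(0.639), np.float64(0.645), np.float64(0.651)]
360 [np.float64(0.626), np.float64(0.633), np.float64(0.639), np.float64(0.645)]
370 [np.float64(0.619), np.float64(0.626), np.float64(0.633), np.float64(0.639)]
```

>>> servo_tool --pt "-0.15 0 0 0 0.6" --pt "-0.3 0 0 0 0.6" --pt "-0.45 0 0 0 0.6" --pt "-0.6 0 0 0 0.6" --pt "-0.7 0 0 0 0.6" --pt "-0.7 0 0 0 0.6"

```text
time: 37.27
tool_pos: [0.6628, -0.1275, 0.0103]
ee_rot: [-3.141, 0.001, 0.004]
wrist_force: [0.7, 0.1, 0.6]
width: 0.0377
finger_force: 0.1
```

```bash
python3 - <<'E'
from h import *
s=snap('wrist','w23');print(s['tool_pos'],s['ee_rot'],robot.get_obs()['wrist_force'])
seg(s,(230,410,216,360,4))
for v in range(230,340,10): print(v,[onz(s,320,v,z)[0].round(3) for z in (.01,.02,.03,.037,.045)])
E
```

```text
[ 0.66279373 -0.1274513   0.01027891] [-3.14142008e+00  5.26523771e-04  4.04693793e-03] [-0.19321188  0.33013079 -0.24110973]
     230 .. 410 step 4
216 yyyyyyyyyyyyyyyyyyyyyyyyyyyyyyyyyyyyyyyyyyyyy
220 dd...dddd...dddd..ddddddddddddddddkdddddddddd
224 .......................d...dddddddddddddddddd
228 ............................dddddddddddddd...
232 .............................................
236 .............................................
240 .............................................
244 .............................................
248 .............................................
252 .d.dd.dd.d..dddkd.d.dd..d..d..ddddkdd....d...
256 .k.dk.dBBBBBkBBBBBBByBBBBBBByBBBBBBBkBBBBB..y
260 .k..kdBBBBBBBBBBBBBBdBBBBBBBkBBBBBBBBBBBBBBdk
264 ......BBBBBBBBBBBBBBBBBBBBBBBBBBBBBBBBBBBBB.d
268 wwwwwyBkkdddkkkkkkkkkkkkkkkkkkkkkkkkkkkkkkB..
272 wwwwwyBkddkddddkkkkdddddkkdddddkkkddkkkkddB..
276 .d..ddBkdddddddkkdddddddddddddkkddddkkddddBd.
280 .d..y.Bkdddww.kkdddddkdddddddkkdkww.dkkddBB.k
284 .y..y.B.wwwwwkdddddkkkkddddddddkk.wwww.ddBB.k
288 .d..d.Bwwwwwwkkdddkdkkkkdddddkkdkdwwwww.dBB.y
2
[... 1241 characters left out ...]
85)]
270 [np.float64(0.668), np.float64(0.671), np.float64(0.674), np.float64(0.677), np.float64(0.68)]
280 [np.float64(0.661), np.float64(0.665), np.float64(0.669), np.float64(0.672), np.float64(0.675)]
290 [np.float64(0.655), np.float64(0.659), np.float64(0.663), np.float64(0.666), np.float64(0.67)]
300 [np.float64(0.649), np.float64(0.653), np.float64(0.658), np.float64(0.661), np.float64(0.664)]
310 [np.float64(0.643), np.float64(0.647), np.float64(0.652), np.float64(0.655), np.float64(0.659)]
320 [np.float64(0.636), np.float64(0.641), np.float64(0.646), np.float64(0.65), np.float64(0.654)]
330 [np.float64(0.629), np.float64(0.635), np.float64(0.64), np.float64(0.644), np.float64(0.648)]
```

>>> servo_tool --pt "0 0 -1 0 0.6" --pt "0 0 -2.5 0 0.6" --pt "0 0 -4 0 0.6" --pt "0 0 -4 -4 0.53" --pt "0 0 -4 -8 0.53" --pt "0 0 -4 -12 0.53" --pt "0 0 -4 -15 0.53" --pt "0 0 -4 -15 0.53" --pt "0 0 -4 -15 0.53" --pt "0 0 -4 -15 0.53"

```text
time: 38.15
tool_pos: [0.6635, -0.1275, 0.1103]
ee_rot: [-3.142, -0.0, 0.885]
wrist_force: [0.4, -0.2, -0.4]
width: 0.0442
finger_force: 0.0
```

>>> servo_tool --pt "0 0 0 -5 0.53" --pt "0 0 0 -5 0.53" --pt "0 0 0 -5 0.53" --pt "0 0 0 -5 0.53" --pt "0 0 0 -5 0.53"

```text
time: 38.57
tool_pos: [0.6635, -0.1274, 0.1103]
ee_rot: [-3.142, -0.0, 1.406]
wrist_force: [0.1, -0.2, 0.1]
width: 0.0442
finger_force: 0.0
```

```bash
python3 - <<'E'
from h import *
s=snap('wrist','w24');print(s['tool_pos'],s['ee_rot'],proj(s,[.666,-.128,.037]))
seg(s,(270,380,180,330,3))
E
```

```text
[ 0.66348032 -0.12743119  0.11028831] [-3.14153793e+00 -1.00049399e-04  1.40578463e+00] [324.70604058 244.80874237]
     270 .. 380 step 3
180 y.......ww.....wwddd.......dyyy......
183 yyB.....wwyddd.ww.......dd.dyyy......
186 yy......ww.....ww..d....kk.dyyyB.....
189 d........ww..dd.w.d.....kkdBBBBBB....
192 kdd....d.wwyd...ww.......kdBBBBBBB...
195 ddd......ww.....wwddd....kBBBBBBBB...
198 dddd.....ww.ddd.ww.......kBBBBBBBB...
201 yddd...ddww.....ww.......kyBBBBBBB...
204 yddd......w......w.dd....dkBBBBBBB...
207 yddd......w.dddd.w.....wwdkBBBBBBB...
210 ydkd....y.ww.....w....ww.dkBBBBBBB...
213 .ddd......ww..dd.w.dd..kkkkBBBBBBB...
216 ..d.yy....ww.dd..ww....kkkkBBBBBBBB..
219 yyyyyy....ww.....ww.dd.dkkkBBBBBBBB..
222 yyyy.......w.dddd.w.......kkBBBBBBB..
225 yyyyy....d.ww.....w.......dkBBBBBBB..
228 yyyyy.y....ww.....w.dd....dkBBBBBBB..
231 yyyyy.y....ww.ddd.ww.......kBBBBBBB..
234 yyyyyyy....ww.....ww.......kBBBBBBB..
237 yyyyyy......w.ddd.ww.......kBBBBBBBB.
240 yyyyyy....d.ww.....w.......kkBBBBBBB.
243 yyyyyy......ww.....w.dd....dkBBBBBBB.
246 yyyyyy......wwdddd.w.......dkBBBB
[... 438 characters left out ...]
.....ww.....w.dd....kkBB...B
282 wwyyBByy......ww.ddd.w.......kkBd.www
285 w.kyBByBy....d.w.....ww......kkdk.www
288 w.kyBByByy.....w...d.w.dd.....ddkdwww
291 wkkyBByyyy...d.w.dd...w.........kk.ww
294 .kkBByyyyyB....ww.....w.dd......kk.ww
297 .kkdBByyyBy....ww.ddd.w.........kkdww
300 kkkdByyyyy....d.w.....w.dd.....dkkk.w
303 kkkkBykkkd......w.ddd.w........dkkk..
306 kkkdBByyky....d.wy....ww.......dkkkd.
309 kkkddByyyy......ww..d.wwdd.....dkkkk.
312 kkkdyByyyy....d.ww.d...w........kkkkd
315 kkkddByyyyd.y...ww.....w.dd.....kkkkk
318 kkd.dByyyyy.y....w.ddd.w........dkkkk
321 kk..dyyyyyyyy....w.....wwdd.....dkkkk
324 kk..dyyyyyyyy....wwddd.ww........kkkk
327 kk...yyyyyy....d.ww....ww.dd.....kkkk
```

>>> servo_tool --pt "0.0 1 0 -1.6 0.5" --pt "0 1 0 -1.6 0.5" --pt "0 1 0 -1.6 0.5" --pt "0 1 0 -1.6 0.5" --pt "0 1 0 -1.6 0.5"

```text
time: 39.03
tool_pos: [0.6879, -0.1316, 0.1107]
ee_rot: [3.141, -0.0, 1.568]
wrist_force: [0.4, -0.4, 0.6]
width: 0.047
finger_force: 0.0
```

```bash
python3 - <<'E'
from h import *
s=snap('wrist','w25');print(s['tool_pos'],s['ee_rot'],robot.get_obs()['width'])
b,a=mask(s,(0,90,40),(14,255,200),(300,400,170,300));print(b.round(0).tolist(),a)
for z in (.031,):
  P=np.array([onz(s,*p,z)[:2] for p in b]);print(P.round(4).tolist(),P.mean(0))
seg(s,(280,380,180,300,4))
E
```

```text
[ 0.68793285 -0.13161244  0.11067052] [ 3.14135468e+00 -4.95678289e-05  1.56811975e+00] 0.04691465224281863
[[323.0, 188.0], [344.0, 188.0], [344.0, 284.0], [323.0, 284.0]] 1868.5
[[0.6894, -0.0894], [0.7051, -0.0894], [0.7061, -0.1661], [0.6892, -0.1661]] [ 0.69744102 -0.12775346]
     280 .. 380 step 4
180 ....w........yyw.........
184 ydd.wdd...kd.yyw.........
188 ....w.....kddyyd.........
192 ydd.wdd...dBBBBB.........
196 ....w.....dBBBBBB........
200 ddy.wdd...dBBBBBB........
204 ....w.....kBBBBB.........
208 .dd.wddww.kBBBBBd........
212 ....w...kkkBBBBBB........
216 ydd.wdd.kkkBBBBB.........
220 ....w.....kBBBBB.........
224 .dd.wdd...dBBBBB.........
228 ....w.....dBBBBB.........
232 ydd.w.d...dBBBBB.........
236 ....w.....dBBBBB.........
240 .dd.w.d...dBBBBB.........
244 ....w.....dBBBBB.........
248 ydd.w.d...dBBBBB.........
252 ....w.....dBBBBB.........
256 .dd.w.d.w.dBBBBB.........
260 ....w..wdkkBBBBB.........
264 .dd.w.dwkkkBBBBB.........
268 w...w...ddkBBBBB.........
272 w...w.....dBBBBB.........
276 ....w.d...dBBBBB.........
280 w...w.....kBBBBB.........
284 .dddw.d...kBBByB......d.w
288 w...w.....dddyy.......dd.
292 wdddw.dd....dyy.......dk.
296 w...w.......dyy.......dk.
```

>>> servo_tool --pt "0.14 0.26 1 0 0.47" --pt "0.14 0.26 2.5 0 0.47" --pt "0.14 0.26 3.4 0 0.47" --pt "0.14 0.26 3.4 0 0.47" --pt "0.14 0.26 3.4 0 0.47"

```text
time: 39.5
tool_pos: [0.6932, -0.1278, 0.024]
ee_rot: [-3.138, -0.001, 1.57]
wrist_force: [0.0, 0.0, 0.6]
width: 0.0498
finger_force: 0.0
```

>>> servo_tool --pt "0 0.05 0.5 0 0.47" --pt "0 0.05 1 0 0.47" --pt "0 0.05 1.4 0 0.47" --pt "0 0.05 1.4 0 0.47" --pt "0 0.05 1.4 0 1" --pt "0 0.05 1.4 0 1" --pt "0 0.05 1.4 0 1" --pt "0 0.05 1.4 0 1" --pt "0 0.05 1.4 0 1" --pt "0 0.05 1.4 0 1"

```text
time: 40.33
tool_pos: [0.696, -0.1282, -0.0089]
ee_rot: [3.141, 0.0, 1.57]
wrist_force: [-0.1, -0.3, 1.6]
width: 0.0189
finger_force: 30.0
```

>>> servo_tool --pt "0 0 -1 0 1" --pt "0 0 -2.5 0 1" --pt "0 0 -2.5 0 1" --pt "-2.4 -3.36 -2.5 0 1" --pt "-2.4 -3.36 -2.5 0 1" --pt "-2.4 -3.36 -2.5 0 1" --pt "-2.4 -3.36 -2.5 0 1" --pt "-2.4 -3.36 -2.5 0 1" --pt "-2.4 -3.36 -2.5 0 1"

```text
time: 41.08
tool_pos: [0.6126, -0.1879, 0.0533]
ee_rot: [3.14, -0.0, 1.57]
wrist_force: [-0.4, 0.4, -1.4]
width: 0.0193
finger_force: 30.0
```

```bash
python3 - <<'E'
from h import *
s=snap('wrist','w26');print(s['tool_pos'],s['ee_rot'],robot.get_obs()['width'])
seg(s,(200,400,140,330,4))
z=s['tool_pos'][2]+.009+.033
for u in (290,300,310,320,330,340,350): print(u,[onz(s,u,250,q)[0].round(4) for q in (.012,z)])
E
```

```text
[ 0.61261294 -0.18785689  0.05325796] [ 3.13994337e+00 -1.88568265e-04  1.57030060e+00] 0.01889276791721367
     200 .. 400 step 4
140 kkkkkwwwwwwww..w..kdwwww.....w...yyyyy.....d.wwddd
144 kkkkkwwwwwwww..ww.kdwwww.....w....yyyy.......ww...
148 kkkkk.wwwwwww..w..kdwwww.....w...yyyyy.....d.w.ddd
152 kkkkk.wwwwwww..w..kdyy.......w...yyyyy.y.....w....
156 kkkkk.wwwwwwww.w..kdyy.......w...yyyyy.......ww...
160 kkkkk.wwwwwwwwww..kdyy.......w...yyyyyyy..dd.w.ddd
164 kkkkk.wwwwwwwwww..kkyw.......w...yyByyw......ww...
168 kkkkk.wwwwwwwwwww.kkywww.....w...yyyyy.......w....
172 kkkkkk.wwwwwwwwww.kkywww.....w...yyyyy.......w.d..
176 kkkkkk.wwwwwwwwww.kkywww.....w...yyyyy.......w....
180 kkkkkkwwwwwwwwww..kkywww.....w...yyyyy....d..w.ddd
184 kkkkkk.wwwwwwwww..kkywww.....w...yyyyB.......w....
188 kkkkkk.wwwwwwwwww.dkywww.....w.d.yyyyy.......w....
192 kkkkkk.wwwwwwwwww.dkywww.....w.d.yyyyy....d..w.dd.
196 kkkkkkdwwwwwwwwww.dkywww.....w.ddyyyyyy.....ww....
200 kkkkkkdwwwwwwwwww.dkywww.....w.d.yyyyy....d.wwddd.
204 kkkkkkdwwwwwwwwww.dkywww.....w.dyyyyyy......ww....
208 kkkkkkkwwwwwwwwwww.kywww.....w
[... 1283 characters left out ...]
.w
304 dkkkkkkkkkkkkkkkkk......dkkBBBBBBBBBk......wwddd.w
308 kkkkkkkkkkkkkkkkkd......dkkBBBBBBBBBk.......w....w
312 kkkkkkkkkkkkkkkkk.......kkkBBBBBBBBBk.......wdyd.w
316 yyyyyyyyyyyyyyyyy.......kkkBBBBBBBBBkd......w....w
320 yyyyyyyyyyyy.w..........kkkBBBBBBBBBkd.......ddd.w
324 dddddddddd...w..........kkkBBBBBBBBBkk...........w
328 ddddddd......w..........kkkkkkkkkyBkkk........yy.w
290 [np.float64(0.5915), np.float64(0.5983)]
300 [np.float64(0.5982), np.float64(0.6028)]
310 [np.float64(0.605), np.float64(0.6073)]
320 [np.float64(0.6118), np.float64(0.6118)]
330 [np.float64(0.6185), np.float64(0.6162)]
340 [np.float64(0.6253), np.float64(0.6207)]
350 [np.float64(0.632), np.float64(0.6252)]
```

>>> servo_tool --pt "0 -0.3 0.8 0 1" --pt "0 -0.3 1.6 0 1" --pt "0 -0.3 2.1 0 1" --pt "0 -0.3 2.4 0 1" --pt "0 -0.3 2.5 0 1" --pt "0 -0.3 2.5 0 1"

```text
time: 41.63
tool_pos: [0.6075, -0.1873, -0.0029]
ee_rot: [3.136, 0.001, 1.572]
wrist_force: [-4.5, 4.6, 21.3]
width: 0.0201
finger_force: 30.7
```

>>> servo_tool --pt "0 0 -0.3 0 1" --pt "0 0.16 -0.3 0 1" --pt "0 0.16 -0.3 0 1" --pt "0 0.16 -0.1 0 1" --pt "0 0.16 0.1 0 1" --pt "0 0.16 0.2 0 1" --pt "0 0.16 0.2 0 1"

```text
time: 42.22
tool_pos: [0.6109, -0.1882, -0.0079]
ee_rot: [3.136, 0.001, 1.571]
wrist_force: [-5.0, 4.2, 25.3]
width: 0.0208
finger_force: 31.3
```

>>> servo_tool --pt "0 0 -0.1 0 1" --pt "0 0 -0.1 0 0.65" --pt "0 0 -0.1 0 0.65" --pt "0 0 -0.1 0 0.65" --pt "0 0 -1 0 0.65" --pt "0 0 -2.5 0 0.65" --pt "0 0 -4 0 0.65" --pt "0 0 -4 0 0.65"

```text
time: 42.88
tool_pos: [0.6124, -0.1898, 0.0931]
ee_rot: [3.13, 0.005, 1.57]
wrist_force: [0.2, 0.9, 0.9]
width: 0.0329
finger_force: 0.0
```

```bash
python3 - <<'E'
from h import *
s=snap('wrist','w27');print(s['tool_pos'],s['ee_rot'],robot.get_obs()['width'])
seg(s,(230,390,180,310,3))
for u in (280,290,300,310,320,330,340,350): print(u,[onz(s,u,240,q)[0].round(4) for q in (.0,.012,.02,.031,.045)])
for v in (180,200,260,280,300): print(v,[onz(s,u,v,q)[1].round(4) for q in (.0,.012,.02,.031,.045)])
E
```

```text
[ 0.61235183 -0.18984087  0.09309565] [3.12992858 0.00479045 1.57020475] 0.03312534086894334
     230 .. 390 step 3
180 kk.wwwwwwwwwwww.kkywwww......w.d.yyyyyy.....d..w.ddd..
183 kk.wwwwwwwwwwww.kkyywww......w.ddyyyyyy........w......
186 kk.wwwwwwwwwww..kkyywwwddd...w.ddyyyyyyy.......w......
189 kk.wwwwwwwwwww..dkyyww.dkkdd.w.ddyyyyyy.....y.ww.ddd..
192 kk.wwwwwwwwwww..dkyyyw.dkkkdddyddyyyyyy.......ww......
195 kk.wwwwwwwwwwww.dkyyyw.kkkkdBBBBBByyyyy.......ww......
198 kk.wwwwwwwwwwww.dkyyy.ddkkkdBBBBBBByyyy.....y.ww.ddd.w
201 kk.wwwwwwwwwwww.dkdyyddkkkkBBBBBBBByyyy.y.....ww.....w
204 kkdwwwwwwwwwwww.dkyyyddkkkkBBBBBBBBByyy.......ww.....w
207 kkkdkk.www.ddkkkkkkyydddkkkBBBBBBBBByyy.....y.wwdyyd.w
210 kkkkkkkkkkkkkkkkkkkyy...dkkBBBBBBBBByyy..y....ww.....w
213 kkkkkkkkkkkkkkkkkkky..wwwdkBBBBBBBBByByy......ww.....w
216 kkkkkkkkkkkkkkkkkkky....dkkkBBBBBBBByyyy....y.wwdddd.w
219 kkkkkkkkkkkkkkkkkkky.w.kkkkBBBBBBBBByyyy......ww.....w
222 kkkkkkkkkkkkkkkkkkkyyw.kkkkdBBBBBBByyyyyB.....ww.....w
225 kkkkkkkkkkkkkkkkkkkyywwkkkkBBBBBBBBByyyBB...d.wwddd..w
228 kkkkkkkkkkkkkkkkkkkyyw..dkkdBBBBBBBy
[... 2291 characters left out ...]
64(0.6274), np.float64(0.6267), np.float64(0.6258)]
350 [np.float64(0.6368), np.float64(0.6357), np.float64(0.635), np.float64(0.634), np.float64(0.6327)]
180 [np.float64(-0.1434), np.float64(-0.1422), np.float64(-0.1413), np.float64(-0.1402), np.float64(-0.1387)]
200 [np.float64(-0.1592), np.float64(-0.1573), np.float64(-0.156), np.float64(-0.1543), np.float64(-0.1521)]
260 [np.float64(-0.209), np.float64(-0.2051), np.float64(-0.2025), np.float64(-0.1989), np.float64(-0.1944)]
280 [np.float64(-0.2266), np.float64(-0.222), np.float64(-0.2189), np.float64(-0.2147), np.float64(-0.2093)]
300 [np.float64(-0.2448), np.float64(-0.2395), np.float64(-0.2359), np.float64(-0.231), np.float64(-0.2248)]
```

>>> servo_tool --pt "0 0 0 0 0.6" --pt "0 0 1.5 0 0.6" --pt "0 0 3 0 0.6" --pt "0 0 3.7 0 0.6" --pt "0 0 3.9 0 0.6" --pt "0 0 3.9 0 1" --pt "0 0 3.9 0 1" --pt "0 0 3.9 0 1" --pt "0 0 3.9 0 1"

```text
time: 43.68
tool_pos: [0.6097, -0.1878, -0.0124]
ee_rot: [3.139, -0.0, 1.571]
wrist_force: [3.2, 0.2, 6.7]
width: 0.0215
finger_force: 28.7
```

>>> servo_tool --pt "0 0 0 0 1" --pt "0 0 -1 0 1" --pt "0 0 -2.5 0 1" --pt "0 0 -4 0 1" --pt "0 0 -4 0 1"

```text
time: 44.1
tool_pos: [0.6114, -0.1894, 0.0939]
ee_rot: [3.133, 0.004, 1.57]
wrist_force: [2.3, -1.2, 1.4]
width: 0.0187
finger_force: 30.0
```

>>> servo_tool --pt "15.6 -0.85 0 0 1" --pt "15.6 -0.85 0 0 1" --pt "15.6 -0.85 0 0 1" --pt "15.6 -0.85 0 0 1" --pt "15.6 -0.85 0 0 1" --pt "15.6 -0.85 0 0 1" --pt "15.6 -0.85 0 0 1" --pt "15.6 -0.85 0 0 1" --pt "15.6 -0.85 0 0 1" --pt "15.6 -0.85 0 0 1"

```text
time: 44.93
tool_pos: [0.5842, 0.2069, 0.084]
ee_rot: [-3.135, -0.001, 1.575]
wrist_force: [0.2, 0.0, -0.5]
width: 0.0188
finger_force: 30.0
```

>>> servo_tool --pt "0 0 0 0 1" --pt "0 0 1.5 0 1" --pt "0 0 3 0 1" --pt "0 0 3.5 0 1" --pt "0 0 3.8 0 1" --pt "0 0 4.0 0 1" --pt "0 0 4.0 0 1"

```text
time: 45.52
tool_pos: [0.5877, 0.2009, -0.0117]
ee_rot: [3.141, 0.0, 1.569]
wrist_force: [0.1, 1.1, 0.1]
width: 0.0187
finger_force: 30.0
```

>>> servo_tool --pt "0 0 0.1 0 1" --pt "0 0 0.15 0 1" --pt "0 0 0.15 0 1"

```text
time: 45.77
tool_pos: [0.5893, 0.2018, -0.0132]
ee_rot: [3.137, -0.0, 1.57]
wrist_force: [-0.5, -1.0, 4.5]
width: 0.0194
finger_force: 30.0
```

>>> servo_tool --pt "0 0 -0.05 0 0.65" --pt "0 0 -0.05 0 0.65" --pt "0 0 -0.05 0 0.65" --pt "0 0 -1 0 0.65" --pt "0 0 -2.5 0 0.65" --pt "0 0 -4 0 0.65" --pt "0 1.3 -4 4 0.6" --pt "0 1.3 -4 8 0.6" --pt "0 1.3 -4 12 0.6" --pt "0 1.3 -4 15 0.6"

```text
time: 46.6
tool_pos: [0.6199, 0.202, 0.0836]
ee_rot: [-3.141, 0.0, 1.064]
wrist_force: [-0.2, 0.7, -0.1]
width: 0.0376
finger_force: 0.0
```

>>> servo_tool --pt "0 0 0 10.2 0.6" --pt "0 0 0 10.2 0.6" --pt "0 0 0 10.2 0.6" --pt "0 0 0 10.2 0.6" --pt "0 0 0 10.2 0.6" --pt "0 0 0 10.2 0.6" --pt "0 0 0 10.2 0.6" --pt "0 0 0 10.2 0.6" --pt "0 0 0 10.2 0.6" --pt "0 0 0 10.2 0.6"

```text
time: 47.43
tool_pos: [0.6194, 0.202, 0.0837]
ee_rot: [-3.142, 0.001, 0.001]
wrist_force: [0.3, -1.1, 0.3]
width: 0.0375
finger_force: 0.0
```

```bash
python3 - <<'E'
from h import *
s=snap('wrist','w28');print(s['tool_pos'],s['ee_rot'],robot.get_obs()['width'])
seg(s,(250,390,220,330,3))
for v in range(230,310,10): print(v,[onz(s,320,v,q)[0].round(4) for q in (.0,.015,.031)])
E
```

```text
[0.61943418 0.20200893 0.08368095] [-3.14153120e+00  7.26779521e-04  1.36229236e-03] 0.037604584292168085
     250 .. 390 step 3
220 .y.yd.......dy.........y.............y....y....
223 .y.d.............B...y....y......y......yyBy...
226 yyyyyyyy.yyyyyyyyByyyBByyyyyyyyyyydyyByyyyBByyB
229 yyyyyyyyyyyyyyyyyBBBByyyyBByyyyyyyyyyyyyyyBByyy
232 yyyyyyyyyyyyByyyyByyyyyByByyyyyyyyyyyyyyyyyyyyy
235 yyyyyyyyByyyByBBByyBBByBBBByBBBByyyyyyyBBByyyyy
238 BByyyyyyyyyByBByyBBBBBBBBBBBBBBByyyyyyyyBByyyyy
241 ByyyyyyyyyyyyyByBBByyBBBBByyyyByyyyyyyBBBByyyyy
244 BByyyyyyyyyyyyyBBBBBByBBBBBkdkkdddyyyyBBBBByyyB
247 kkyyyBdyyyyyykkBByyBByBBBBBydddkkkkkyBBBBBBdkkk
250 dddddddddddddddddydyydddydydddddddddddddydydddd
253 ddddddddddddddddddddddddddddddddddddddddddddddd
256 ...yy..y....dd.ddddddddddyyy.yyyddddddddddddddd
259 ...................ddd..dd.ddddd.dddddddd..d...
262 ......................d......dddddddd.dddd.....
265 ...............................................
268 .........BBBBBBBBBBBBBBBBBBBBBBBBBBBBBBBd......
271 wwwwwwww.BBBBBBBBBBBBBBBBBBBBBBBBBBBBBBBB.....w
274 wwwwwwww.BBBBBBddBBBBBBBBBBBBBB
[... 769 characters left out ...]
dddd.....ddddkkkkkkkkwwwwww
322 wwwwwwwkkkkdddddddddddddd.dddd..ddkddkkkk.wwwww
325 wwwwww.kkkkdddddddddddddd.dddddddddddkkkkdwwwww
328 wwwwwwdkkkk...d......................dkkkdwwwww
230 [np.float64(0.6281), np.float64(0.6316), np.float64(0.6353)]
240 [np.float64(0.62), np.float64(0.6239), np.float64(0.6281)]
250 [np.float64(0.6118), np.float64(0.6162), np.float64(0.6208)]
260 [np.float64(0.6035), np.float64(0.6083), np.float64(0.6134)]
270 [np.float64(0.5951), np.float64(0.6003), np.float64(0.6059)]
280 [np.float64(0.5865), np.float64(0.5922), np.float64(0.5982)]
290 [np.float64(0.5778), np.float64(0.5839), np.float64(0.5905)]
300 [np.float64(0.569), np.float64(0.5756), np.float64(0.5826)]
```

>>> servo_tool --pt "-0.25 0 1.5 0 0.6" --pt "-0.25 0 2.8 0 0.6" --pt "-0.25 0 3.35 0 0.6" --pt "-0.25 0 3.35 0 0.6" --pt "-0.25 0 3.35 0 0.6" --pt "-0.25 0 3.35 0 0.6"

```text
time: 47.98
tool_pos: [0.6148, 0.2022, 0.0021]
ee_rot: [-3.141, -0.003, 0.003]
wrist_force: [-0.2, -0.1, 1.5]
width: 0.0372
finger_force: 0.0
```

>>> servo_tool --pt "-0.49 0 0.04 0 0.6" --pt "-0.65 0 -0.04 0 0.6" --pt "-0.81 0 -0.12 0 0.6" --pt "-0.97 0 -0.2 0 0.6" --pt "-1.13 0 -0.24 0 0.6" --pt "-1.29 0 -0.28 0 0.6" --pt "-1.45 0 -0.3 0 0.6" --pt "-1.61 0 -0.32 0 0.6" --pt "-1.77 0 -0.32 0 0.6" --pt "-1.93 0 -0.32 0 0.6"

```text
time: 48.82
tool_pos: [0.5647, 0.2017, 0.0082]
ee_rot: [3.142, 0.0, 0.002]
wrist_force: [-0.4, -0.1, -0.2]
width: 0.0376
finger_force: 0.0
```

```bash
python3 - <<'E'
from h import *
s=snap('wrist','w29');print(s['tool_pos'],s['ee_rot'],robot.get_obs()['width'])
seg(s,(230,410,220,352,4))
for v in range(230,350,10): print(v,[onz(s,320,v,q)[0].round(4) for q in (.01,.02,.03,.045)])
E
```

```text
[0.56469614 0.20173978 0.00822448] [3.14158492e+00 3.13271325e-04 2.17641586e-03] 0.03759477463746631
     230 .. 410 step 4
220 .............................................
224 wwwwwww....wwwwwwwwwwwww....wwwwwwwwwwwww....
228 wwwwwww....wwwwwwwwwwwww....wwwwwwwwwwwww....
232 .............................................
236 .............................................
240 .............................................
244 ..........................d........d.........
248 .............................d....dddddddd...
252 .............................dd.....ddddddd.d
256 d................dddddd......dddd.d.dddddd.dd
260 dd...............ddddddd.......ddddddddd.dddd
264 dd..........ddddddddddddddddddddddddddddddddd
268 .d...ddBBBBBkBBBBBBBBBBBBBBkBBBBBBBkBBBBBdddd
272 ....ddBBBBBBBBBBBBBBBBBBBBBBBBBBBBBBBBBBBBddd
276 .....dBkkddkdkkkkkkdkkkkkkkkkkkdkkkkkkkkkBd..
280 wwwwwwBkdd.ww.dkkdkdkdddkkkkdddddww.ddkddB.ww
284 ......B.wwwwwkdkdddd...ddd.ddkkdk.wwww..dB...
288 .d.dddBwwwwwwkkkdddddddddddddkkdkdwwwww.BBdd.
292 ....ddwwwwww.kkkddkdkkddddddkdkdkkwwwwwwdBd..
296 d.ddd.wwwwwwdkkkddkkk
[... 989 characters left out ...]
24), np.float64(0.5872)]
270 [np.float64(0.5701), np.float64(0.5736), np.float64(0.5771), np.float64(0.5823)]
280 [np.float64(0.5641), np.float64(0.5679), np.float64(0.5717), np.float64(0.5773)]
290 [np.float64(0.558), np.float64(0.5621), np.float64(0.5661), np.float64(0.5722)]
300 [np.float64(0.5517), np.float64(0.5561), np.float64(0.5605), np.float64(0.5671)]
310 [np.float64(0.5454), np.float64(0.5501), np.float64(0.5548), np.float64(0.5619)]
320 [np.float64(0.539), np.float64(0.544), np.float64(0.549), np.float64(0.5565)]
330 [np.float64(0.5324), np.float64(0.5378), np.float64(0.5431), np.float64(0.5511)]
340 [np.float64(0.5258), np.float64(0.5314), np.float64(0.5371), np.float64(0.5456)]
```

>>> servo_tool --pt "-0.15 0 0 0 0.6" --pt "-0.3 0 0 0 0.6" --pt "-0.45 0 0 0 0.6" --pt "-0.6 0 0 0 0.6" --pt "-0.75 0 0 0 0.6" --pt "-0.9 0 -0.1 0 0.6" --pt "-1 0 -1 0 0.6" --pt "-1 0 -2.5 0 0.6" --pt "-1 0 -3 0 0.6" --pt "-1 0 -3 0 0.6"

```text
time: 49.7
tool_pos: [0.5435, 0.2027, 0.0888]
ee_rot: [-3.139, -0.01, 0.002]
wrist_force: [1.2, 0.1, 0.6]
width: 0.0379
finger_force: 0.0
```

```bash
python3 - <<'E'
from h import *
s=snap('wrist','w30');print(s['tool_pos'],s['ee_rot'],robot.get_obs()['width'])
seg(s,(250,400,180,330,4))
for v in range(200,310,10): print(v,[onz(s,320,v,q)[0].round(4) for q in (.0,.015,.03)])
E
```

```text
[0.54350591 0.20266733 0.08875806] [-3.13886516e+00 -1.01844229e-02  2.22473364e-03] 0.037847251535532055
     250 .. 400 step 4
180 wwwwww.....wwwwwww..dd.wwwwwwww.ddd.ww
184 ...............d.d.dddddddddd..dddd...
188 .............dd..ddddddddddddddddddddd
192 ..................d.dddddddddddddddddd
196 d.....d......d.ddddddddddddddddddddddd
200 dddd...dd...dddddddddddddddddddddddddd
204 ddddd..d.d.ddddddddddddddddddddddddddd
208 dddddddBBBkBBBBBBBBBBdBBBBBkBBBddddddd
212 ddddddBBBBBBBBBBBBBBBByBBBBBBBBBdddddd
216 dddd.dBkkdkkkkkkkkkkkkkkkkkkkkkBdddddd
220 wwwwwwBdddddkkdddddkdddkkkdkkkdBwwwwww
224 ....ddBdkkkdkkkkddddddkkkkkkkkdBdd....
228 ddddddBdkkddkdkkkkkdddkkkkkkkkdBdddddd
232 ddddddBkkkddddkkkkkddddkkkk.kkdBkddddd
236 ddddddBkkkddddkkdddddddddddkdddBkddddd
240 ddddddBddkkkkdddddkkddkddddkkkdBkddddd
244 wwwwwwBdddddkdddkdkkkkddddkkdddBBBBBBB
248 wwwwwwBBBBBBBBBBBBBBBBBBBBBBBBBBwwwwww
252 wwwwywwwwwBwwwwwwwwwwBwwwwwBwwwwwwwwww
256 wwwwwwwwwwwwwwwBwwwwwwwwwwyyyyyyywwwww
260 wwwywwwwwwwwwwwBwwwwwwwwwwyyyyyyywwwww
264 wwwwwwwwwwwwwww.wywwwwwwwwwyyyyyywwwww
268 wywwwwwwwwwwwww.wwyww
[... 669 characters left out ...]
p.float64(0.5759), np.float64(0.578), np.float64(0.5801)]
210 [np.float64(0.568), np.float64(0.5705), np.float64(0.573)]
220 [np.float64(0.56), np.float64(0.5629), np.float64(0.5659)]
230 [np.float64(0.5519), np.float64(0.5552), np.float64(0.5586)]
240 [np.float64(0.5437), np.float64(0.5475), np.float64(0.5512)]
250 [np.float64(0.5354), np.float64(0.5396), np.float64(0.5438)]
260 [np.float64(0.527), np.float64(0.5316), np.float64(0.5362)]
270 [np.float64(0.5184), np.float64(0.5235), np.float64(0.5285)]
280 [np.float64(0.5098), np.float64(0.5153), np.float64(0.5207)]
290 [np.float64(0.501), np.float64(0.5069), np.float64(0.5128)]
300 [np.float64(0.492), np.float64(0.4984), np.float64(0.5048)]
```

>>> servo_tool --pt "0.6 0.15 0 -15 0.47" --pt "0.6 0.15 0 -15 0.47" --pt "0.6 0.15 0 -15 0.47" --pt "0.6 0.15 0 -15 0.47" --pt "0.6 0.15 0 -15 0.47" --pt "0.6 0.15 0 -15 0.47" --pt "0.6 0.15 0 -15 0.47" --pt "0.6 0.15 0 -15 0.47" --pt "0.6 0.15 0 -15 0.47" --pt "0.6 0.15 0 -15 0.47"

```text
time: 50.58
tool_pos: [0.5537, 0.1976, 0.0802]
ee_rot: [-3.138, 0.002, 1.258]
wrist_force: [0.1, 0.9, 0.3]
width: 0.0503
finger_force: 0.0
```

>>> servo_tool --pt "0 0 0 -3.1 0.47" --pt "0 0 0 -3.1 0.47" --pt "0 0 0 -3.1 0.47" --pt "0 0 0 -3.1 0.47" --pt "0 0 0 -3.1 0.47"

```text
time: 51.0
tool_pos: [0.5541, 0.1977, 0.0811]
ee_rot: [-3.138, 0.001, 1.575]
wrist_force: [0.4, -0.3, -0.7]
width: 0.0495
finger_force: 0.0
```

```bash
python3 - <<'E'
from h import *
s=snap('wrist','w31');print(s['tool_pos'],s['ee_rot'],robot.get_obs()['width'])
seg(s,(270,380,180,330,4))
for u in (290,300,340,350,360): print(u,onz(s,u,240,.03)[0].round(4))
for v in range(190,320,20): print(v,onz(s,320,v,.03)[1].round(4))
E
```

```text
[0.55405436 0.19767229 0.08107595] [-3.13806854e+00  8.00426908e-04  1.57467837e+00] 0.05022728771755141
     270 .. 380 step 4
180 yywwyyyww.dddd.w.d........ww
184 wywwwwwwyydddddw.dd.......ww
188 ywwwwwwwyyddkdd..dd.......w.
192 wwwwwwwyy.ddkdk.dddd........
196 wwwywwyyyBBBBBBBBBBB........
200 wwwwwwwwyBddkkkddkkB........
204 wwwwwwwwyBd.kkkddkkd......w.
208 wwwwwwwwyBdkkkkkddkB......w.
212 wwwwwwwwwBdkddddkdkB......w.
216 ywwwyywwyBdkdkddddky......w.
220 wwwwwwwwyBdkddddkdkd.....ww.
224 wyyywwwyyBddddddkkkd.....ww.
228 yyyyywByyBddkkkkdkkBd....ww.
232 wyyyywwyyBkddkdkddkBd....ww.
236 wwyyyByyyBdddkkkddkBd....ww.
240 wyBwwBywwBddddkkdkkB........
244 yyywwwwwwBdkddkddkkB..d.d...
248 wwwwywwwwBkkdddddkkB.dddd.d.
252 wwwwwwwwwBkkkddkdkkBdddd.ww.
256 wwyywwwwwBddddddddkBdddd.ww.
260 ywwwwwwwwBkkdddkdkkBddd..ww.
264 yyywwwwwwBddddkkkkkBdd...ww.
268 wwwwwwywwBddddkkdkkBdddd.ww.
272 wwwywyywwBdkddkkdkkBdddd.ww.
276 wwyywyyywBkkddkkddkBddd..wwd
280 wwwwwyywwBdkkddkkkkBddd..ww.
284 kwwwwyywwBdkddkkdkkBddd..wd.
288 kywywyywwBddkkdkdkkBdddd.dk.
292 kwwyyyyywBdddddddkkBdd..ddk.
296 kwywywyywBBBBBBBBBBBddd..dkk
300 kywyywywwwdddd.wddddd.d...kk
304 kyyyywwwwwdddd.wddddd....wkk
308 kywywwwwwwdddd.wddddd...w.kk
312 kyyywwwwyBdddd.wddddd...wwkk
316 Bwwwwwwwwwdddd.wdddd...dwwkk
320 Bwwwwwwwywdddd.wddddd...wwkk
324 wwwwwyyyywdddd.wdddd....wwkk
328 wwwywwywywdddd.wdddd....wwdk
290 0.532
300 0.5389
340 0.5668
350 0.5738
360 0.5808
190 0.242
210 0.2283
230 0.2143
250 0.1999
270 0.185
290 0.1697
310 0.1538
```

>>> servo_tool --pt "0.15 0.12 0.5 0 0.47" --pt "0.15 0.12 1.5 0 0.47" --pt "0.15 0.12 2.7 0 0.47" --pt "0.15 0.12 3.4 0 0.47" --pt "0.15 0.12 3.65 0 0.47" --pt "0.15 0.12 3.65 0 0.47" --pt "0.15 0.12 3.65 0 1" --pt "0.15 0.12 3.65 0 1" --pt "0.15 0.12 3.65 0 1" --pt "0.15 0.12 3.65 0 1"

```text
time: 51.88
tool_pos: [0.5596, 0.2022, -0.0059]
ee_rot: [3.138, -0.001, 1.577]
wrist_force: [-0.3, -0.2, 1.7]
width: 0.0319
finger_force: 30.0
```

>>> servo_tool --pt "0 0 0 0 1" --pt "0 0 0 0 1" --pt "0 0 0 0 1"

```text
time: 52.13
tool_pos: [0.5596, 0.2022, -0.0061]
ee_rot: [3.138, -0.001, 1.577]
wrist_force: [0.2, 0.2, 6.1]
width: 0.0321
finger_force: 30.0
```

>>> servo_tool --pt "0 0 -1.5 0 1" --pt "0 0 -3 0 1" --pt "0 0 -4 0 1" --pt "-16.3 -1.35 -4 15 1" --pt "-16.3 -1.35 -4 15 1" --pt "-16.3 -1.35 -4 15 1" --pt "-16.3 -1.35 -4 15 1" --pt "-16.3 -1.35 -4 15 1" --pt "-16.3 -1.35 -4 15 1" --pt "-16.3 -1.35 -4 15 1"

```text
time: 52.97
tool_pos: [0.5347, -0.0907, 0.0915]
ee_rot: [-3.141, 0.001, 0.696]
wrist_force: [0.6, -0.0, -1.0]
width: 0.0321
finger_force: 30.0
```

>>> servo_tool --pt "-2.9 3.1 0 6.6 1" --pt "-2.9 3.1 0 6.6 1" --pt "-2.9 3.1 0 6.6 1" --pt "-2.9 3.1 0 6.6 1" --pt "-2.9 3.1 0 6.6 1" --pt "-2.9 3.1 0 6.6 1" --pt "-2.9 3.1 0 6.6 1" --pt "-2.9 3.1 0 6.6 1"

```text
time: 53.63
tool_pos: [0.53, -0.1949, 0.0914]
ee_rot: [-3.141, 0.001, 0.012]
wrist_force: [-0.3, 0.2, -0.8]
width: 0.0319
finger_force: 30.0
```

```bash
python3 - <<'E'
from h import *
s=snap('wrist','w32');print(s['tool_pos'],s['ee_rot'],robot.get_obs()['width'])
seg(s,(200,440,160,330,5))
for v in range(170,330,20): print(v,[onz(s,320,v,q)[0].round(4) for q in (.003,.011)])
for u in (220,240,260,280,300,320,340,360,380,400,420): print(u,[onz(s,u,v,.011)[1].round(4) for v in (200,240)])
E
```

```text
[ 0.53003088 -0.19487405  0.09143077] [-3.14087894e+00  1.26024274e-03  1.24145467e-02] 0.03210651745497599
     200 .. 440 step 5
160 wwwwwdd.wwwwwww.d.wwwwwwww..wwwwwwww....ww.....y
165 wywyyyyyyyyyyyyyyyyyyyyyyyyyyyyyyyyww..wwwwwwwwy
170 yyyyyydyddddddkkkkkkkkkkkkkkkkkkkkyy..........yy
175 kkkkkkkkkkkkkkkkkkkkkkkkkkkkkkkkkkyy..........yy
180 ................dkkkkkkddddddddddkyy...d......yy
185 wwwwwwwwwwwwwwww.kkkkk.w......w..kyy...dd.dd..yy
190 w.....wwwwwwwwww.kkkkk.wwwwwwwww.kyydddddd.d..yy
195 wwwwwwwwwww.wwww.kkkkk.wwwwwwwww.kyyddddd.d...yy
200 wwwwwwwwwww.wwww.kkkkk.wwwwwwwww.kyy..........yy
205 wwwwwwwwwww.wwwwdkkkkk.wwwwwwwww.kyy......www.yk
210 wwwwwwwwwww.wwwwdkkkkk.w.wwwwwww.kyy.........yyk
215 wwwwww..ww..wwww.kkkkk.wd.ww.www.kyy.........yyk
220 dkkkkkkkkkkkkkkkkkkk.k.wd.wwd.ww.kyy.d.......yyk
225 kkkkkkkkkkkkkkkkkkkBdBddBddddd.w.ky.d........yyk
230 kkkkkkkkkkkkkkkkkkBBBBBBBBBBBBBw.ky.dd.dd....yyk
235 kkkkkkkkkkkkkkkkkkBdy.BBByBBBBBw.ky....ddd...yyk
240 kkkkkkkkkkkkkkkkkkBkdkkkkkkkkkBw.ky.d..d.....yyk
245 kkkkkkkkkkkkkkkddkBddkkkkdddddBw.ky.dd.d.d...yyk
250 ...w......w
[... 1003 characters left out ...]
0.5394)]
250 [np.float64(0.521), np.float64(0.5233)]
270 [np.float64(0.504), np.float64(0.5067)]
290 [np.float64(0.4864), np.float64(0.4897)]
310 [np.float64(0.4683), np.float64(0.472)]
220 [np.float64(-0.1175), np.float64(-0.1158)]
240 [np.float64(-0.1328), np.float64(-0.1315)]
260 [np.float64(-0.1481), np.float64(-0.1472)]
280 [np.float64(-0.1632), np.float64(-0.1628)]
300 [np.float64(-0.1784), np.float64(-0.1783)]
320 [np.float64(-0.1935), np.float64(-0.1939)]
340 [np.float64(-0.2086), np.float64(-0.2094)]
360 [np.float64(-0.2238), np.float64(-0.225)]
380 [np.float64(-0.239), np.float64(-0.2406)]
400 [np.float64(-0.2542), np.float64(-0.2562)]
420 [np.float64(-0.2695), np.float64(-0.2719)]
```

>>> servo_tool --pt "-0.12 0.42 0.5 0 1" --pt "-0.12 0.42 1.5 0 1" --pt "-0.12 0.42 2.4 0 1" --pt "-0.12 0.42 2.8 0 1" --pt "-0.12 0.42 2.8 0 1"

```text
time: 54.1
tool_pos: [0.5247, -0.2045, 0.0179]
ee_rot: [-3.138, 0.007, 0.011]
wrist_force: [-0.4, -0.2, -0.4]
width: 0.0319
finger_force: 30.0
```

>>> servo_tool --pt "0.03 0.03 0 0 1" --pt "0.03 0.03 0 0 1" --pt "0.03 0.03 0.3 0 1" --pt "0.03 0.03 0.5 0 1" --pt "0.03 0.03 0.7 0 1" --pt "0.03 0.03 0.8 0 1" --pt "0.03 0.03 0.8 0 1"

```text
time: 54.68
tool_pos: [0.5277, -0.2059, 0.0011]
ee_rot: [-3.141, 0.002, 0.011]
wrist_force: [0.2, 0.3, -0.9]
width: 0.032
finger_force: 30.0
```

>>> servo_tool --pt "0 0 0.1 0 1" --pt "0 0 0.17 0 1" --pt "0 0 0.17 0 1"

```text
time: 54.93
tool_pos: [0.5282, -0.2062, -0.0025]
ee_rot: [-3.141, 0.0, 0.011]
wrist_force: [0.3, -1.3, -0.8]
width: 0.0323
finger_force: 30.0
```

>>> servo_tool --pt "0 0 0.04 0 1" --pt "0 0 0.04 0 0.57" --pt "0 0 0.04 0 0.57" --pt "0 0 0.04 0 0.57" --pt "0 0 -1 0 0.57" --pt "0 0 -3 0 0.57" --pt "0 0 -5 0 0.57" --pt "0 0 -7 0 0.57" --pt "0 0 -7 0 0.57" --pt "0 0 -7 0 0.57"

```text
time: 55.77
tool_pos: [0.532, -0.2081, 0.1817]
ee_rot: [3.135, -0.014, 0.011]
wrist_force: [0.0, -0.0, 1.3]
width: 0.0407
finger_force: 0.0
```

>>> servo_tool --pt "0 2 0 -3 0.57" --pt "0 2 0 -6 0.57" --pt "0 2 0 -9 0.57" --pt "0 2 0 -12 0.57" --pt "0 2 0 -15 0.57" --pt "0 2 0 -15 0.57" --pt "0 2 0 -15 0.57" --pt "0 2 0 -15 0.57" --pt "0 2 0 -15 0.57" --pt "0 2 0 -15 0.57"

```text
time: 56.6
tool_pos: [0.5285, -0.2561, 0.1715]
ee_rot: [-3.14, -0.001, 1.263]
wrist_force: [-0.5, -0.1, 1.0]
width: 0.0406
finger_force: 0.0
```

>>> servo_tool --pt "0 0 0 -3 0.57" --pt "0 0 0 -3 0.57" --pt "0 0 0 -3 0.57" --pt "0 0 0 -3 0.57" --pt "0 0 0 -3 0.57"

```text
time: 57.02
tool_pos: [0.5286, -0.2561, 0.1718]
ee_rot: [-3.14, -0.001, 1.57]
wrist_force: [1.1, -0.5, -0.9]
width: 0.0407
finger_force: 0.0
```

```bash
python3 - <<'E'
from h import *
s=snap('wrist','w33');o=robot.get_obs();print(s['tool_pos'],s['ee_rot'],o['width'],o['time'])
t=snap('top','t33');t0=ld('top0')
seg(s,(200,400,70,360,4))
# predicted tops of targets (model corner pixel boxes) when seated
for n,c,l,w,z in [('hut',(.501,-.1310),.065,.040,.044),('pick',(.5635,-.129),.062,.024,.02),('coal',(.528,-.206),.031,.075,.033),('lor',(.561,-.338),.099,.033,.04),('gw',(.498,-.337),.075,.031,.035)]:
    print(n,[proj(s,[c[0]+a*w/2,c[1]+b*l/2,z]).round(0).tolist() for a,b in((-1,1),(1,1),(1,-1),(-1,-1))])
# bystander shift in top camera
for n,(u,v) in dict(bus=(175,187),van=(308,239)).items():
    a=t0['image'][v-12:v+12,u-16:u+16];b=t['image'][v-22:v+22,u-26:u+26];r=cv2.matchTemplate(b,a,cv2.TM_CCOEFF_NORMED);_,m,_,l=cv2.minMaxLoc(r);print(n,m,l)
E
```

```text
[ 0.52857664 -0.25609864  0.17182233] [-3.14029458e+00 -8.77410449e-04  1.56959527e+00] 0.04030109947225742 57.0667
     200 .. 400 step 4
70 ........dddddyykyyyyyyyyyyyyydkkkkkd.wwwww.w.kyww.
74 ........dddddyykyyyyyyyyyyyyydkkkkkd.wwwwwwwdkyy..
78 ........ddddkyykyyyyyyyyyyyyydkkkkkd.wwwwwwwdkyy..
82 ........dddddyykyyyyyyyyyyyyydkkkkkd..wwwwwwdkyy..
86 ........dddddyykyyyyyyyyyyyyydkkkkkd..wwwwwwdkyw..
90 ........ddddddykyyyyyyyyyyyyy.kkkkkd..wwwwwwdkyw..
94 ........ddddddykyyyyyyyyyyyyw.kkkkkk..wwwwwwdkyw..
98 .........dddddykyyyyyyyyyyyyydkkkkkk..wwwwwwdkyw..
102 .........dddddykyyyyyyyyyyyyydkkkkkk..wwwwwwdkyw..
106 .........dddddykyyyyyyyyyyyyydkkkkkk.wwwwwwwkkyw..
110 .........dddddykyyyyyyyyyyyyy.kkkkkd.wwwwwwwdkyw..
114 .........dddddykyyyyyyyyyyyyy.kkkkkd.wwwwwwwdkyw..
118 .........dddddykyyyyyyyyyyyyy.kkkkkd.wwwwwwwdkyy..
122 .........dddddyykyyyyyyyyyyyw.kkkkkk...wwww.kkyy..
126 .........dddddyyk............dkkkkkkkkkkkkkkkkyy..
130 .........dddddyykkkkkkkkkkkkkkkkkkkkkkkkkkkkkkyw..
134 .w.d.........dyykkkkkkkkkkkkkkkkkkkkkkkkkkkkkkyw..
138 .w.k.........dyykkkkkkkkkkkkkk
[... 2751 characters left out ...]
kk..wwwwwwwdkkk....
342 kkkkkkk........dkkk........kkkkkk..wwwwwwwkkkk....
346 kkkkkkk........kkkkd..yykkkkkkkkkkkwwwwwwwkkkk....
350 kkkkkkk........kkkd..yy.yyyyyyyyyyywwwwwwwykkkd...
354 kkkkkkk.......dkkk.wwyyyyyyyyyyyyyyyywyyyyykkkk...
358 kkkkkdkd......dkkkyyyBBB.............w.....kkkk...
hut [[262.0, 39.0], [312.0, 38.0], [312.0, 121.0], [265.0, 122.0]]
pick [[348.0, 45.0], [375.0, 45.0], [373.0, 119.0], [347.0, 119.0]]
coal [[278.0, 154.0], [363.0, 154.0], [362.0, 189.0], [279.0, 189.0]]
lor [[338.0, 262.0], [374.0, 262.0], [370.0, 355.0], [337.0, 355.0]]
gw [[273.0, 271.0], [306.0, 271.0], [307.0, 341.0], [276.0, 341.0]]
bus 0.9994780421257019 (10, 10)
van 0.9910878539085388 (10, 10)
```

```bash
python3 -c "
from bench import robot
print(robot.close_job())"
```

```text
the job is handed in; nothing more can be done
None
```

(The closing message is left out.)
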